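Hang the washed filter bowls on the drip rail and tag the batch

TASK

Hang the washed filter bowls on the drip rail one after another, largest first: hook each onto the bar on the short side of the black band, tug it gently down to make sure it is held, then slide it along the bar until the whole bowl is past the band, over the tray, and let go before fetching the next. When all the bowls hang there, hang the tag frame by its eye on the hook post, tug it gently down as well, and let go. Leave the jar, the bin and the wrench alone.

Things in the scene. Friction and masses are not known exactly. Their poses are not given: they have to be found in the camera images.
- bowl_a: The largest aluminium filter bowl (may be absent): a closed, bottom-heavy cylinder 68 mm in diameter, 88 mm tall, 100 to 275 g, with a rigid steel hook on top. Origin at the centre of its flat underside, z up. Top of all is a flat grip tab, 12 mm thick along x, 24 mm wide along y, clear from 144 to 189 mm above the underside: grip it from above across the 12 mm.
- bowl_a_hook (a point): Inside peak of the largest bowl's hook, on the bowl's axis 136 mm above the underside; hung, it lies 2 mm above the top of the bar. Flat hook 16 mm wide (y), 30 mm inside (x): shank at x -15 to -21 mm rising from the bowl's top, inverted-V crest (sides at 40 degrees), lip at x +15 to +21 ending 30 mm above the bowl's top. The bar enters below the lip, from the bowl's +x side.
- bowl_b: The second largest aluminium filter bowl (may be absent): a closed, bottom-heavy cylinder 61 mm in diameter, 76 mm tall, 100 to 275 g, with a rigid steel hook on top. Origin at the centre of its flat underside, z up. Top of all is a flat grip tab, 12 mm thick along x, 24 mm wide along y, clear from 132 to 177 mm above the underside: grip it from above across the 12 mm.
- bowl_b_hook (a point): Inside peak of the second largest bowl's hook, on the bowl's axis 124 mm above the underside; hung, it lies 2 mm above the top of the bar. Flat hook 16 mm wide (y), 30 mm inside (x): shank at x -15 to -21 mm rising from the bowl's top, inverted-V crest (sides at 40 degrees), lip at x +15 to +21 ending 30 mm above the bowl's top. The bar enters below the lip, from the bowl's +x side.
- bowl_c: The third largest aluminium filter bowl (may be absent): a closed, bottom-heavy cylinder 54 mm in diameter, 64 mm tall, 100 to 275 g, with a rigid steel hook on top. Origin at the centre of its flat underside, z up. Top of all is a flat grip tab, 12 mm thick along x, 24 mm wide along y, clear from 120 to 165 mm above the underside: grip it from above across the 12 mm.
- bowl_c_hook (a point): Inside peak of the third largest bowl's hook, on the bowl's axis 112 mm above the underside; hung, it lies 2 mm above the top of the bar. Flat hook 16 mm wide (y), 30 mm inside (x): shank at x -15 to -21 mm rising from the bowl's top, inverted-V crest (sides at 40 degrees), lip at x +15 to +21 ending 30 mm above the bowl's top. The bar enters below the lip, from the bowl's +x side.
- bowl_d: The smallest aluminium filter bowl (may be absent): a closed, bottom-heavy cylinder 47 mm in diameter, 52 mm tall, 100 to 275 g, with a rigid steel hook on top. Origin at the centre of its flat underside, z up. Top of all is a flat grip tab, 12 mm thick along x, 24 mm wide along y, clear from 108 to 153 mm above the underside: grip it from above across the 12 mm.
- bowl_d_hook (a point): Inside peak of the smallest bowl's hook, on the bowl's axis 100 mm above the underside; hung, it lies 2 mm above the top of the bar. Flat hook 16 mm wide (y), 30 mm inside (x): shank at x -15 to -21 mm rising from the bowl's top, inverted-V crest (sides at 40 degrees), lip at x +15 to +21 ending 30 mm above the bowl's top. The bar enters below the lip, from the bowl's +x side.
- rail: Fixed drip rail; origin on the bench under mid-bar. Round bar 12 mm thick along the rail's y, axis at z 204 mm (top 210), rigid, free between posts (222 mm tall) with inner faces at y -200 and +220 mm. Robot on its -x side. Load on the short side of the black band (y below -100 mm); beyond it the bowls drain over a tray 20 mm tall. Tug with 4 to 8 N beyond the weight, for half a second.
- mark (a point): Centre of the black band, the mark: 10 mm wide, on the axis of the bar at the rail's y = -100 mm. The short, loading side is 100 mm long, the tray side 320 mm.
- tag: Batch tag frame, steel with a white plate, 110 to 190 g; foot 60 (x) by 56 (y) by 8 mm, origin under the foot's centre, z up. Plate 6 mm thick (x), 50 wide, up to 69 mm; above it an eye open along x, 32 mm wide, from 69 to 110 mm high; top bar 10 by 50 mm to 118 mm; on it a grip tab 12 mm thick (x), 24 wide (y), to 164 mm.
- tag_eye (a point): Middle of the underside of the tag frame's top bar, 110 mm above the underside of the foot: where the hook bears.
- post: Fixed hook post; origin on the bench under the middle of the hook rod. Rod 8 mm thick along the post's x, axis at z 166 mm, from the upright (16 mm square, near face at x = +25 mm, 174 mm tall) to x = -36 mm, where the tip is turned up to z 180 mm. The free end points along -x, towards the robot.
- peg (a point): Top of the hook rod midway along it, z 170 mm: hang the tag here (anywhere on the rod will do). The rod is rigid: tug with 4 to 8 N beyond the weight, for half a second.
- jar: Bystander: jar, 64 mm in diameter, 90 mm tall; origin under its centre. Leave alone.
- bin: Bystander: small blue open bin, 100 by 70 by 50 mm; origin under its centre. Leave alone.
- wrench: Bystander: wrench lying on the bench, about 150 mm long along its x. Leave alone.
Mind the look-alikes: they are no part of the job. Leave any green look-alike of the bowl_a alone. What is shaped like the tag but pink is not meant.

How it is judged:
By the outcome, as a careful person would: the job done as asked, in the order asked, and still so for the second after the job is handed in, with the robot touching nothing.
Of bowl_a, bowl_b, bowl_c, bowl_d only 2 to 4 are there at a start; the rules pass over those that are not, and their reading is None.
At some moment in a run one of bowl_a, bowl_b, bowl_c, bowl_d, tag may be knocked a few centimetres aside while the robot is not near it.
It also fails if it takes over 210 s, if anything falls off the work surface, if the arm or the gripper's body presses on something with over 40 N, if the wrist force passes 120 N, or if a joint passes its speed limit or range.

ROBOT

A 6-joint arm with a two-finger parallel gripper is mounted at the origin on the work surface. World frame = base frame: x ahead of the robot, y to its left, z up, the work surface at z = 0. Lengths are in mm, angles in rad, forces in N, time in s.
With the tool pointing down it reaches from about 225 to 875 mm from the base axis. Payload 3.4 kg.
Tool frame: the origin (TCP) lies midway between the tips of the shut fingers; the grasp point (between the pads) lies 19 mm behind it (arm.grasp_offset is the z of the grasp point in the tool frame, in mm); z points along the fingers, y is the line along which they close (so a half turn about z gives the same grasp; the last joint's range is limited). The gripper opens to 85 mm and grips with 20 to 120 N. Pads are 22 mm wide; open, the fingers measure 114 mm over their backs; the gripper's body (76 mm by 85 mm) begins 54 mm behind the grasp point. The pads swing forward as they close: fully open they stand 13 mm farther back than shut.
Start: joints at [1.12, 0.276, 1.505, -0, 1.361, -0.121], TCP at [186.233, 544.04, 231.328] pointing down, gripper open.
Joint ranges: [-2.89, 2.89], [-0.75, 2.08], [0.22, 2.7], [-1.18, 4.32], [0.11, 2.71], [-2.7, 2.7]. Speed limits (rad/s): [2.57, 2.57, 3.14, 3.14, 3.14, 3.14].

INTERFACE

Orientations are given as a rotation vector (axis times angle).
In Python, from workcell import arm gives the robot as it stands.
- The arm moves only by the shell command python3 -m crank 'ROWS' [FORCE]. ROWS is text: rows parted by semicolons, each of 7 numbers parted by spaces: the shift along the tool's x, y, z in m, then the turn, a rotation vector about the tool's x, y, z in rad, then the opening, from 0 (shut) to 1 (fully open). In form: x y z wx wy wz claw; .... A call has exactly 8 rows; each row is the pose to reach, as a shift and turn from the pose commanded when the call began, along the tool's axes at that moment; what a row does not reach only later rows make up. A row lasts 1/10 s, in which the tool goes at most 50 mm and 8.59 degrees, less where a joint would pass 70% of its speed; a pose out of reach is approached as far as the arm can. A call with a gripper value outside its range is refused whole. The fingers move at their own pace and stop on an object; FORCE is the grip in N (left out, the last holds). Time passes only in rows, so rows that repeat a pose let the fingers close, or fill a call up. It gives the time, the measured TCP pose, the force, the opening and the grip force at its end, in the units of the state.
- arm.sense(): the state, without advancing time (a new reading comes with each control period).
- arm.snapshot(name): name is "side" or "top" or "wrist"; returns a dict with "pixels" (420x560x3 uint8, red, green, blue), "fovy" (degrees; the focal length in pixels is half the picture's height over the tangent of half this angle, whatever the lens; pixels are square), "cx", "cy" (the principal point, pixels), "camera_from_world" (4x4, takes a point from world to camera coordinates); the wrist camera has in their place "T_tool_cam" (4x4, takes a point from camera to tool coordinates, whose origin is the TCP and whose axes are the flange's). Camera axes: x right, y down, z forward; pixel columns grow to the right and rows downward; lengths in mm; the calibration is good to about 2 mm. A picture is of the moment at which its call begins: read the wrist's pose just before it. There is no depth.
- arm.hand_in(): hands the job in; it is judged then, once.
The state is a dict: "clock": time; "joints": joint angles; "joint_velocities": joint speeds; "joint_torque": joint torques, N m; "eef_pos": TCP position; "orientation": TCP orientation; "contact_force": force on the tool from outside, world axes, zero at the start; "moment": the same for the moment, N m; "finger_gap": opening from 0.0 (shut) to 1.0 (fully open); "grasp_force": force on a finger pad.
Only numpy, scipy, OpenCV 4.12 (cv2) and the standard library are available. Lean on these libraries where they do the work, as an engineer would, in place of code of your own. Each camera call takes 0.05 s, during which the arm holds its last target. There are 200 camera calls.

## Working session

There is one attempt and no reset: what is moved stays moved. The work goes in short steps, Python scripts to look and compute and a shell command to move; the robot and the scene stay as the last step left them, time stands still between calls to the robot, and variables do not carry over. Pictures are saved under pics/ and viewed, at most 14 in all, crops included, and the job is handed in when it is done.

```bash
ls; mkdir -p pics; python3 - <<'E'
from workcell import arm
import cv2,numpy as np
s=arm.sense();print(s)
for n in ("side","top","wrist"):
    d=arm.snapshot(n);cv2.imwrite(f"pics/{n}0.png",d["pixels"][:,:,::-1]);print(n,{k:np.round(v,3).tolist() for k,v in d.items() if k!="pixels"})
E
```

```text
pics
{'clock': 0.0, 'joints': array([ 1.11998887e+00,  2.76574310e-01,  1.50614179e+00,  3.69378696e-06,
        1.36068972e+00, -1.20997261e-01]), 'joint_velocities': array([ 0.00035935,  0.00197924, -0.00028152,  0.00076612,  0.00097895,
        0.00061565]), 'joint_torque': array([-1.61758158e-03, -4.16788995e+01, -2.45797920e+01, -5.04945765e-04,
        1.13681317e-02, -2.04887976e-05]), 'eef_pos': array([185.99071658, 543.52728196, 230.44805549]), 'orientation': array([-5.15636312e-01, -3.09846441e+00,  2.73045367e-03]), 'contact_force': array([ 0.75405955, -0.64525863, -0.07350543]), 'moment': array([-0.05023444, -0.02721809, -0.02559863]), 'grasp_force': 0.0, 'finger_gap': 0.9999428318529847}
side {'fovy': 45.155, 'cx': 275.433, 'cy': 202.912, 'camera_from_world': [[0.965, -0.262, -0.024, -450.226], [-0.16, -0.512, -0.844, 185.547], [0.209, 0.818, -0.536, 1350.369], [0.0, 0.0, 0.0, 1.0]]}
top {'fovy': 55.295, 'cx': 283.007, 'cy': 218.707, 'camera_from_world': [[-0.018, -1.0, -0.004, -1.188], [-0.997, 0.018, -0.077, 491.307], [0.077, 0.002, -0.997, 1141.089], [0.0, 0.0, 0.0, 1.0]]}
wrist {'fovy': 60.276, 'cx': 281.251, 'cy': 215.501, 'T_tool_cam': [[-0.0, -0.964, -0.266, 66.984], [1.0, -0.0, 0.0, -0.823], [-0.001, -0.266, 0.964, -143.735], [0.0, 0.0, 0.0, 1.0]]}
```

View pics/top0.png

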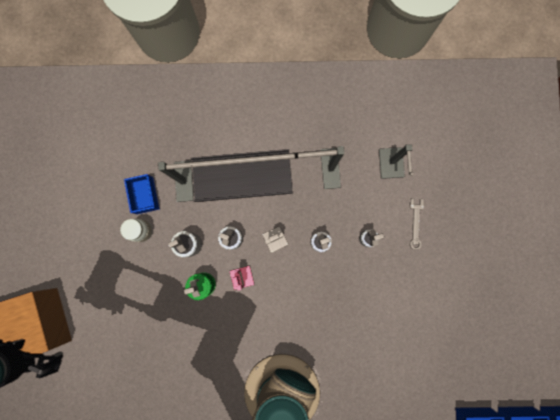

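View pics/side0.png

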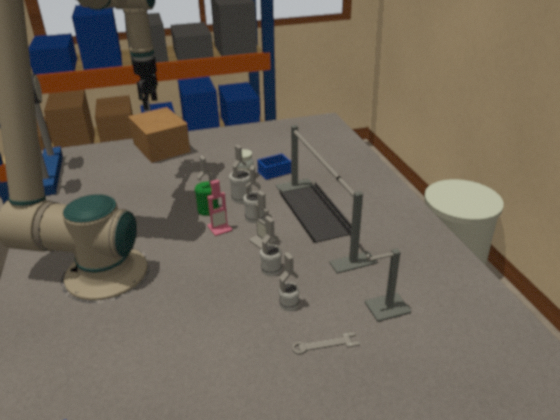

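Top view shows four grey bowls at (183,243), (229,237), (321,241) and (371,238), and the white tag at (275,240). The rail runs (162,167) to (340,152) with its band at (296,156), and the hook post is near (405,158). The look-alikes are a green bowl at (197,288) and a pink tag at (241,278). The bystanders are the jar at (133,230), the bin at (141,193) and the wrench at (416,222). The side view agrees: bowls at (240,182), (254,205), (271,258), (289,293), tag (262,235).

```bash
cat > h.py <<'E'
import numpy as np,cv2
from workcell import arm
from scipy.spatial.transform import Rotation as R
def snap(n,save=None):
    s=arm.sense();d=arm.snapshot(n)
    H=d["pixels"].shape[0];f=H/2/np.tan(np.radians(d["fovy"])/2)
    if n=="wrist":
        T=np.eye(4);T[:3,:3]=R.from_rotvec(s["orientation"]).as_matrix();T[:3,3]=s["eef_pos"]
        C=T@np.array(d["T_tool_cam"])
    else: C=np.linalg.inv(np.array(d["camera_from_world"]))
    c=dict(f=f,cx=d["cx"],cy=d["cy"],C=C,img=np.ascontiguousarray(d["pixels"][:,:,::-1]))
    if save: cv2.imwrite(f"pics/{save}.png",c["img"]); np.savez(f"pics/{save}.npz",**c)
    return c
def load(n): return {k:v for k,v in np.load(f"pics/{n}.npz").items()}
def ray(c,u,v):
    d=c["C"][:3,:3]@np.array([(u-c["cx"])/c["f"],(v-c["cy"])/c["f"],1.]);return c["C"][:3,3],d/np.linalg.norm(d)
def onz(c,u,v,z):
    o,d=ray(c,u,v);return o+d*(z-o[2])/d[2]
def tri(*cuv):
    A=np.zeros((3,3));b=np.zeros(3);rs=[ray(*x) for x in cuv]
    for o,d in rs: P=np.eye(3)-np.outer(d,d);A+=P;b+=P@o
    p=np.linalg.solve(A,b);return p,max(np.linalg.norm((np.eye(3)-np.outer(d,d))@(p-o)) for o,d in rs)
def pix(c,p):
    q=np.linalg.inv(c["C"])@np.append(p,1);return c["cx"]+c["f"]*q[0]/q[2],c["cy"]+c["f"]*q[1]/q[2]
def crop(c,u0,v0,u1,v1,k,name):
    cv2.imwrite(f"pics/{name}.png",cv2.resize(c["img"][v0:v1,u0:u1],None,fx=k,fy=k,interpolation=cv2.INTER_CUBIC))
def go(p,yaw=None):
    """tool-frame shift (m) and turn (rad) to bring the TCP to p pointing down, tool y at world angle yaw"""
    s=arm.sense();r=R.from_rotvec(s["orientation"]).as_matrix()
    t=r.T@(np.array(p)-s["eef_pos"])/1000
    y=r[:,1];cur=np.arctan2(y[1],y[0])
    if yaw is None: yaw=cur
    Y=np.array([np.cos(yaw),np.sin(yaw),0]);Z=np.array([0,0,-1.]);X=np.cross(Y,Z)
    w=R.from_matrix(r.T@np.stack([X,Y,Z],1)).as_rotvec()
    print("shift",np.round(t,4),"turn",np.round(w,4),"yawdeg now",round(np.degrees(cur),1),"J6",round(s["joints"][5],2))
E
python3 - <<'E'
from h import *
c=snap("top","top1");crop(c,150,205,390,305,3.3,"c1")
c=snap("side","side1");crop(c,190,140,320,315,3.4,"c2")
E
```

```text
(no output)
```

View pics/c1.png

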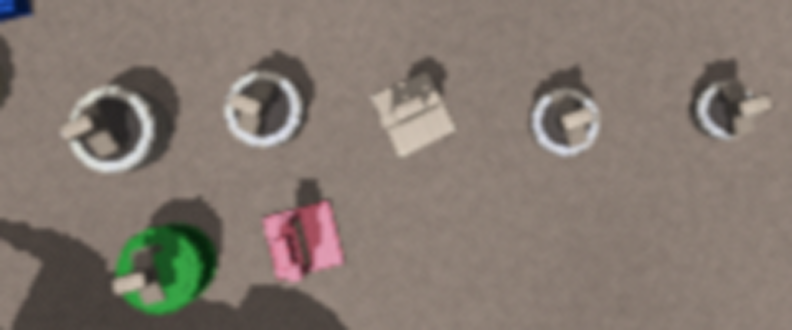

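View pics/c2.png

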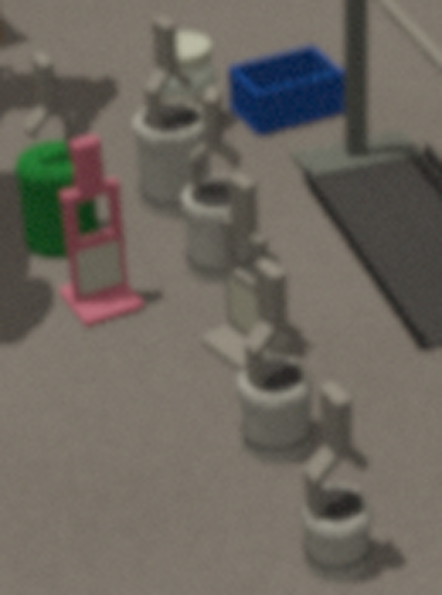

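The crops show four grey bowls, getting smaller left to right (top crop centres (110,130), (263,110), (566,122), (728,108)). The tag is at (413,120). The green bowl and pink tag are clearly different, so I exclude them. Next I measure roughly and go above a and b.

```bash
python3 - <<'E'
from h import *
t=load("top1")
for n,(u,v),z in [("a",(110,130),88),("b",(263,110),76),("tag",(413,120),8),("c",(566,122),64),("d",(728,108),52),("green",(165,270),88),("pink",(303,240),8)]:
    print(n,onz(t,150+u/3.3,205+v/3.3,z).round(0))
for n,(u,v),z in [("postL",(162,165),222),("postR",(340,150),222),("band",(296,156),204),("hooktip",(410,173),170)]: print(n,onz(t,u,v,z).round(0))
s=load("side1")
print(pix(s,onz(t,296,156,204)))
go([385,215,300],np.pi/2)
E
```

```text
a [421. 261.  88.]
b [435. 137.  76.]
tag [426.  14.   8.]
c [ 421. -115.   64.]
d [ 431. -254.   52.]
green [306. 216.  88.]
pink [323. 112.   8.]
postL [611. 279. 222.]
postR [ 640. -151.  222.]
band [631. -45. 204.]
hooktip [ 590. -334.  170.]
(np.float64(338.036829901907), np.float64(178.6098036130808))
shift [-0.2946 -0.2467 -0.0689] turn [-8.000e-04 -2.000e-04 -3.298e-01] yawdeg now 71.1 J6 -0.12
```

```bash
python3 -m crank '-0.037 -0.031 -0.009 0 0 -0.06 1; -0.074 -0.062 -0.018 0 0 -0.12 1; -0.11 -0.093 -0.027 0 0 -0.18 1; -0.147 -0.123 -0.035 0 0 -0.24 1; -0.184 -0.154 -0.044 0 0 -0.3 1; -0.221 -0.185 -0.053 0 0 -0.33 1; -0.258 -0.216 -0.062 0 0 -0.33 1; -0.295 -0.247 -0.069 0 0 -0.33 1' 40; python3 -m crank '0 0 0 0 0 0 1;0 0 0 0 0 0 1;0 0 0 0 0 0 1;0 0 0 0 0 0 1;0 0 0 0 0 0 1;0 0 0 0 0 0 1;0 0 0 0 0 0 1;0 0 0 0 0 0 1'
python3 - <<'E'
from h import *
c=snap("wrist","w1");crop(c,0,0,560,420,1.4,"w1v")
print(arm.sense()["eef_pos"])
E
```

```text
clock: 1.05
eef_pos: [386.0, 213.1, 301.0]
orientation: [-0.001, 3.14, 0.001]
contact_force: [0.9, 0.4, 0.7]
finger_gap: 0.997
grasp_force: 0.0
clock: 1.85
eef_pos: [385.1, 215.1, 300.3]
orientation: [0.002, -3.142, -0.0]
contact_force: [-0.6, 0.3, 0.5]
finger_gap: 1.0
grasp_force: 0.0
[385.21935071 215.01701411 300.29441905]
```

View pics/w1v.png

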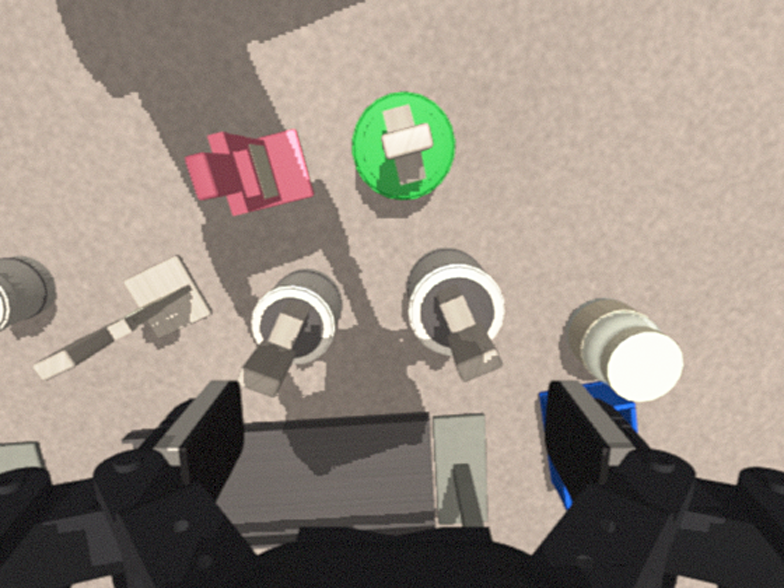

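```bash
python3 - <<'E'
from h import *
w=load("w1")["img"];s=load("side1")["img"]
f=lambda i,u,v,n:cv2.resize(i[v-n:v+n,u-n:u+n],(390,295) if 0 else (295,295),interpolation=cv2.INTER_CUBIC)
r1=np.hstack([f(w,325,225,45),f(w,205,235,45)])
r2=np.hstack([f(s,239,170,26),f(s,255,196,26)])
cv2.imwrite("pics/z1.png",np.vstack([r1,r2]))
E
```

```text
(no output)
```

View pics/z1.png

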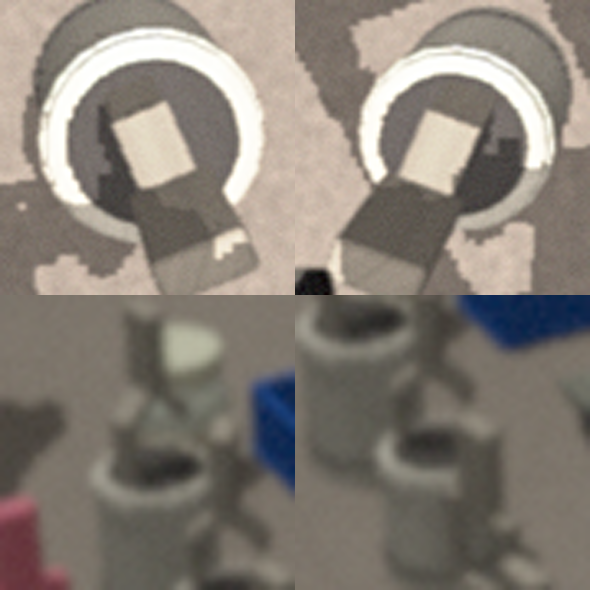

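The view shows bowl a's rim centred at (326,221) with its tab top at (343,260), and bowl b's rim at (209,232) with its tab top at (187,271). On both, the shank faces the robot and the open lip side faces the rail.

```bash
python3 - <<'E'
from h import *
w=load("w1");t=load("top1")
def yaw(o,p,q,z):
    a=onz(w,*(np.array(o)+np.array(p)/3.28),z);b=onz(w,*(np.array(o)+np.array(q)/3.28),z);d=b-a;return np.degrees(np.arctan2(d[1],d[0]))-90
for n,o,ring,tab,zr,zt,e1,e2 in [("a",(280,180),(150,136),(208,262),88,189,((112,125),(165,102)),((148,188),(195,168))),("b",(160,190),(162,139),(90,265),76,177,((135,108),(185,130)),((105,178),(155,197)))]:
    print(n,onz(w,*(np.array(o)+np.array(ring)/3.28),zr).round(1),onz(w,*(np.array(o)+np.array(tab)/3.28),zt).round(1),yaw(o,*e1,zt-60),yaw(o,*e2,zt-45))
    # two-view ring height
print(tri((w,280+150/3.28,180+136/3.28),(t,150+110/3.3,205+130/3.3)),tri((w,160+162/3.28,190+139/3.28),(t,150+263/3.3,205+110/3.3)))
go([423,267,222],np.radians(22.5))
E
```

```text
a [422.7 260.   88. ] [423.2 261.4 189. ] 24.55347064523521 24.526680684934732
b [438.4 137.6  76. ] [437.6 139.4 177. ] -25.231078342867193 -22.46460575998087
(array([420.79578866, 259.32791729,  94.58669234]), np.float64(0.1485752908416315)) (array([436.38788007, 137.41231031,  79.09817927]), np.float64(1.3071092380070986))
shift [-0.0378  0.052   0.0783] turn [1.0000e-04 0.0000e+00 1.1788e+00] yawdeg now 90.0 J6 -1.22
```

```bash
python3 -m crank '-0.005 0.006 0.01 0 0 0.145 1; -0.01 0.012 0.02 0 0 0.29 1; -0.015 0.018 0.03 0 0 0.435 1; -0.02 0.024 0.04 0 0 0.58 1; -0.025 0.03 0.05 0 0 0.725 1; -0.03 0.036 0.06 0 0 0.87 1; -0.035 0.042 0.07 0 0 1.015 1; -0.038 0.046 0.078 0 0 1.143 1' ; python3 -m crank '0 0 0 0 0 0 1;0 0 0 0 0 0 1;0 0 0 0 0 0 1;0 0 0 0 0 0 1;0 0 0 0 0 0 1;0 0 0 0 0 0 1;0 0 0 0 0 0 1;0 0 0 0 0 0 1'
python3 - <<'E'
from h import *
c=snap("wrist","w2");crop(c,120,60,480,350,2,"w2v")
go([423,261,148],np.radians(24.5))
E
```

```text
clock: 2.7
eef_pos: [423.6, 261.1, 221.7]
orientation: [-1.706, -2.638, 0.0]
contact_force: [0.4, -0.6, 0.0]
finger_gap: 1.002
grasp_force: 0.0
clock: 3.5
eef_pos: [423.3, 260.8, 222.4]
orientation: [1.699, 2.643, 0.0]
contact_force: [-0.2, -0.2, -0.1]
finger_gap: 1.002
grasp_force: 0.0
shift [ 0.0003 -0.0002  0.0743] turn [ 0.0001 -0.      0.0005] yawdeg now 24.5 J6 -0.02
```

View pics/w2v.png

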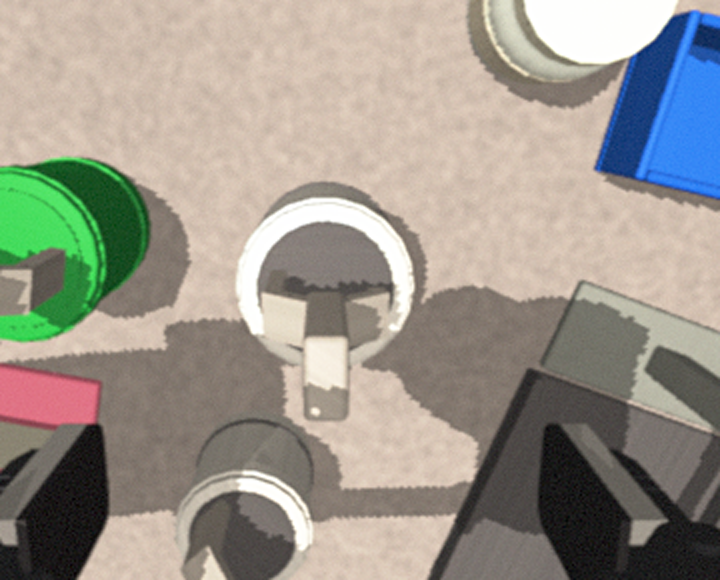

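Bowl a's tab is centred between the fingers at about pixel (283,236), and the rim is centred too. I descend and grip.

```bash
python3 -m crank '0 0 0.02 0 0 0 1;0 0 0.04 0 0 0 1;0 0 0.06 0 0 0 1;0 0 0.074 0 0 0 1;0 0 0.074 0 0 0 1;0 0 0.074 0 0 0 1;0 0 0.074 0 0 0 0;0 0 0.074 0 0 0 0' 60; python3 -m crank '0 0 0 0 0 0 0;0 0 0 0 0 0 0;0 0 0 0 0 0 0;0 0 0 0 0 0 0;0 0 0 0 0 0 0;0 0 0 0 0 0 0;0 0 -0.01 0 0 0 0;0 0 -0.02 0 0 0 0'; python3 -m crank '0 0 -0.02 0 0 0 0;0 0 -0.04 0 0 0 0;0 0 -0.06 0 0 0 0;0 0 -0.08 0 0 0 0;0 0 -0.1 0 0 0 0;0 0 -0.12 0 0 0 0;0 0 -0.12 0 0 0 0;0 0 -0.12 0 0 0 0'
python3 - <<'E'
from h import *
print(arm.sense()["contact_force"])
go([560,-40,288],np.radians(3.9))
E
```

```text
clock: 4.35
eef_pos: [424.0, 261.1, 149.3]
orientation: [1.698, 2.642, 0.003]
contact_force: [-0.2, -1.2, -0.4]
finger_gap: 0.692
grasp_force: 0.0
clock: 5.15
eef_pos: [422.4, 260.5, 168.2]
orientation: [-1.698, -2.641, 0.003]
contact_force: [0.8, -0.2, -3.0]
finger_gap: 0.134
grasp_force: 58.6
clock: 5.95
eef_pos: [423.0, 260.7, 288.3]
orientation: [-1.699, -2.643, -0.0]
contact_force: [0.2, -0.1, -2.3]
finger_gap: 0.136
grasp_force: 58.7
[ 0.2145997  -0.06480988 -2.26246143]
shift [-3.304e-01 -2.000e-04  2.000e-04] turn [ 1.000e-04 -1.000e-04  3.599e-01] yawdeg now 24.5 J6 -0.02
```

```bash
python3 - <<'E'
from h import *
go([540,200,340],np.radians(24.5))
go([545,-100,340],np.radians(3.9))
E
```

```text
shift [-0.1038  0.0812 -0.0517] turn [ 0.0001 -0.0001  0.0004] yawdeg now 24.5 J6 -0.02
shift [-0.3788 -0.0388 -0.0518] turn [ 1.000e-04 -1.000e-04  3.599e-01] yawdeg now 24.5 J6 -0.02
```

```bash
python3 -m crank '-0.026 0.02 -0.013 0 0 0 0;-0.052 0.04 -0.026 0 0 0 0;-0.078 0.061 -0.039 0 0 0 0;-0.104 0.081 -0.052 0 0 0 0;-0.145 0.063 -0.052 0 0 0 0;-0.186 0.045 -0.052 0 0 0 0;-0.227 0.027 -0.052 0 0 0 0;-0.268 0.009 -0.052 0 0 0 0'; python3 -m crank '-0.037 -0.016 0 0 0 0.12 0;-0.074 -0.032 0 0 0 0.24 0;-0.111 -0.048 0 0 0 0.36 0;-0.111 -0.048 0 0 0 0.36 0;-0.111 -0.048 0 0 0 0.36 0;-0.111 -0.048 0 0 0 0.36 0;-0.111 -0.048 0 0 0 0.36 0;-0.111 -0.048 0 0 0 0.36 0'
python3 - <<'E'
from h import *
c=snap("wrist","w3");crop(c,0,0,560,420,1.4,"w3v")
E
```

```text
clock: 6.75
eef_pos: [541.9, 19.1, 338.4]
orientation: [-1.697, -2.64, 0.002]
contact_force: [0.2, -0.3, -2.7]
finger_gap: 0.129
grasp_force: 60.0
clock: 7.55
eef_pos: [545.1, -99.0, 340.2]
orientation: [-2.142, -2.297, -0.0]
contact_force: [-0.2, -0.2, -2.6]
finger_gap: 0.133
grasp_force: 60.0
```

View pics/w3v.png

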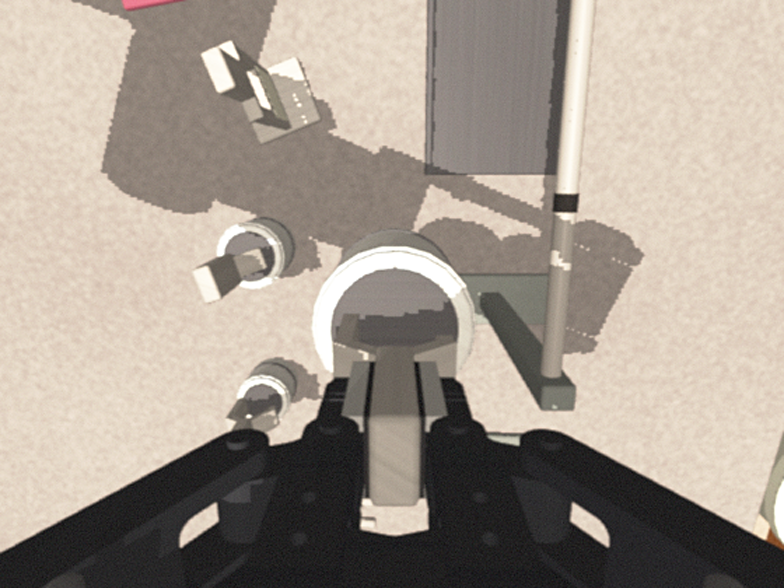

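The view shows the band at display (566,202), i.e. pixel (404,144). The bar runs from (582,50) to (553,360), and the near post top is at (557,391). Bowl a hangs straight, with its rim at (393,322).

```bash
python3 - <<'E'
from h import *
w=load("w3");t=load("top1");s=load("side1")
k=1.4
b=(566/k,202/k)
print("band",onz(w,*b,204),tri((w,*b),(t,296,156)))
p=onz(w,582/k,50/k,204);q=onz(w,553/k,360/k,204);d=p-q;print(p,q,"rail yaw",np.degrees(np.arctan2(d[1],d[0]))-90)
print("post top",onz(w,557/k,391/k,222))
print("ring",onz(w,393/k,325/k,280))
# subpixel band in top image: darkest along bar, and in side image
for c,z in((t,204),(s,204)):
    u,v=pix(c,onz(w,*b,204));u,v=int(u),int(v);print(u,v);print(c["img"][v-6:v+7,u-8:u+9].mean(2).astype(int))
E
```

```text
band [635.53415118 -47.06199926 204.        ] (array([620.34171275, -44.19367893, 249.04048654]), np.float64(0.5813477903925285))
[631.54342215  28.28928616 204.        ] [ 642.55065812 -138.87300343  204.        ] rail yaw 3.767351027141146
post top [ 641.10260348 -150.47291074  222.        ]
ring [544.86960162 -99.04163681 280.        ]
296 154
[[124 128 131 132 131 130 128 129 128 126 124 124 126 127 127 127 125]
 [ 95 112 127 129 128 129 129 129 128 127 126 125 126 127 128 130 127]
 [ 67 101 124 129 129 130 131 131 128 127 126 127 128 130 133 129 123]
 [ 62 100 126 128 127 122 123 123 122 120 119 119 120 120 121 111  96]
 [ 66  96 118 118 107  94  89  87  84  82  88  95  96  99 100  95  94]
 [ 71  85  99 100  94  81  60  45  40  53  89 114 121 125 127 130 134]
 [117 121 126 129 130 117  79  35  23  54 112 148 156 156 156 160 165]
 [154 155 156 159 162 149 103  44  21  56 125 166 172 167 163 161 162]
 [172 167 164 163 162 152 108  45  15  47 112 150 154 148 144 141 138]
 [155 150 147 144 141 132  99  46  29  50  93 122 124 121 117 113 113]
 [113 113 116 116 113 111  96  74  72  84
[... 404 characters left out ...]
103 113 121 124 118 105 101 103 110 113 113 111 111 112 115]
 [112 109 105 105 109 109  98  84  83  95 106 112 113 113 112 112 111]
 [113 111 107 103  96  86  69  71  82  94 106 110 110 112 113 111 116]
 [114 114 111 107  96  75  61  76 102 113 116 113 113 112 112 113 113]
 [112 114 112 111 100  82  69  88 114 128 127 124 118 113 112 111 116]
 [113 110 111 111 106  94  81  89 110 124 129 129 125 117 113 114 113]
 [113 112 114 112 109 107  95  93 103 117 127 131 128 121 118 116 113]
 [114 113 113 113 112 111 107 103 103 105 117 127 132 128 124 117 116]
 [113 114 112 114 113 112 111 110 105 101 107 118 127 132 131 124 116]
 [115 113 114 113 113 114 115 113 107 106 101 105 116 127 132 131 125]]
```

```bash
python3 - <<'E'
from h import *
w=load("w3");t=load("top1");s=load("side1")
print(tri((w,566/1.4,202/1.4),(s,337.3,178.6)),tri((w,566/1.4,202/1.4),(s,337.3,178.6),(t,296,155.2)))
go([560,-102,249],np.radians(3.8));go([637.5,-97,249],np.radians(3.8))
E
```

```text
(array([631.63458009, -46.33503396, 205.80386166]), np.float64(3.166893492194753)) (array([632.13675067, -45.70200204, 205.40177622]), np.float64(3.386325279596953))
shift [-0.0039  0.0146  0.0913] turn [ 0.     -0.0002  0.0035] yawdeg now 4.0 J6 -0.38
shift [-0.0043  0.0923  0.0913] turn [ 0.     -0.0002  0.0035] yawdeg now 4.0 J6 -0.38
```

```bash
python3 -m crank '-0.004 0 0.02 0 0 0.003 0;-0.004 0 0.045 0 0 0.003 0;-0.004 0 0.07 0 0 0.003 0;-0.004 0 0.091 0 0 0.003 0;-0.004 0.015 0.091 0 0 0.003 0;-0.004 0.03 0.091 0 0 0.003 0;-0.004 0.045 0.091 0 0 0.003 0;-0.004 0.045 0.091 0 0 0.003 0'; python3 -m crank '0 0.01 0 0 0 0 0;0 0.02 0 0 0 0 0;0 0.03 0 0 0 0 0;0 0.04 0 0 0 0 0;0 0.046 0 0 0 0 0;0 0.046 0 0 0 0 0;0 0.046 0 0 0 0 0;0 0.046 0 0 0 0 0'
python3 - <<'E'
from h import *
a=snap("wrist","w4")
b=snap("side","s4")
crop(b,290,120,410,300,3.3,"t1");x=cv2.resize(a["img"],(465,349))
y=cv2.imread("pics/t1.png")[:590,:330]
o=np.zeros((590,795,3),np.uint8);o[:349,:465]=x;o[:y.shape[0],465:465+y.shape[1]]=y;cv2.imwrite("pics/v4.png",o)
E
```

```text
clock: 8.4
eef_pos: [592.2, -100.5, 249.0]
orientation: [2.146, 2.293, 0.002]
contact_force: [-1.1, 0.3, -3.2]
finger_gap: 0.132
grasp_force: 60.3
clock: 9.2
eef_pos: [635.8, -98.1, 249.2]
orientation: [-2.148, -2.292, 0.001]
contact_force: [0.2, -0.3, -1.3]
finger_gap: 0.134
grasp_force: 60.3
```

View pics/v4.png

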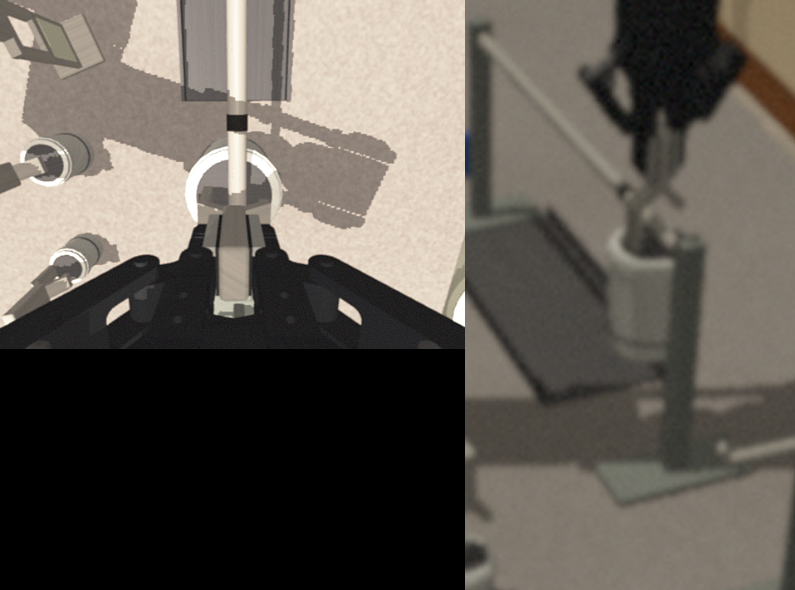

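The views show the bar running between bowl a's shank and lip, with the tab at display x 236 and the bar at x 238. I lower it onto the bar.

```bash
python3 -m crank '0 0 0.006 0 0 0 0;0 0 0.012 0 0 0 0;0 0 0.018 0 0 0 0;0 0 0.021 0 0 0 0;0 0 0.022 0 0 0 0;0 0 0.022 0 0 0 0;0 0 0.022 0 0 0 0;0 0 0.022 0 0 0 0'; python3 -m crank '0 0 0.001 0 0 0 0;0 0 0.001 0 0 0 0;0 0 0.002 0 0 0 0;0 0 0.002 0 0 0 0;0 0 0.003 0 0 0 0;0 0 0.003 0 0 0 0;0 0 0.003 0 0 0 0;0 0 0.003 0 0 0 0'
```

```text
clock: 10.1
eef_pos: [636.4, -98.2, 227.6]
orientation: [2.148, 2.292, 0.001]
contact_force: [-1.1, -0.1, -2.5]
finger_gap: 0.133
grasp_force: 60.2
clock: 10.9
eef_pos: [637.1, -98.2, 225.1]
orientation: [2.147, 2.291, 0.002]
contact_force: [2.1, -0.3, 1.6]
finger_gap: 0.133
grasp_force: 61.0
```

```bash
python3 -m crank '0 0 0.0003 0 0 0 0;0 0 0.0003 0 0 0 0;0 0 0.0005 0 0 0 0;0 0 0.0005 0 0 0 0;0 0 0.0005 0 0 0 0;0 0 0.0005 0 0 0 0;0 0 0.0005 0 0 0 0;0 0 0.0005 0 0 0 0'
```

```text
clock: 11.7
eef_pos: [637.1, -98.2, 225.0]
orientation: [2.146, 2.291, 0.003]
contact_force: [2.1, 1.0, 5.8]
finger_gap: 0.136
grasp_force: 61.6
```

```bash
python3 -m crank '0 0 0 0 0 0 0;0 0 0 0 0 0 0;0 0 0 0 0 0 0;0 0 0 0 0 0 0;0 0 0 0 0 0 0;0 0 0 0 0 0 0;0 0 0 0 0 0 0;0 0 0 0 0 0 0'; python3 -m crank '0 0 -0.0005 0 0 0 0;0 0 -0.001 0 0 0 0;0 0 -0.001 0 0 0 0;0 0 -0.001 0 0 0 0;0 0 -0.001 0 0 0 0;0 0 -0.001 0 0 0 0;0 0 -0.001 0 0 0 0;0 0 -0.001 0 0 0 0'
python3 - <<'E'
from h import *
# rail frame: band at (634.3,-46.5), yaw 3.8
y=np.array([-np.sin(np.radians(3.8)),np.cos(np.radians(3.8))])
s=arm.sense();p=s["eef_pos"];print("rail y now",-100+(p[:2]-[634.3,-46.5])@y)
go([*(p[:2]+y*324),p[2]])
E
```

```text
clock: 12.5
eef_pos: [637.1, -98.2, 225.0]
orientation: [2.147, 2.291, 0.003]
contact_force: [2.3, -0.0, 5.8]
finger_gap: 0.127
grasp_force: 61.6
clock: 13.3
eef_pos: [637.0, -98.2, 225.0]
orientation: [2.147, 2.291, 0.002]
contact_force: [4.7, 0.9, 3.4]
finger_gap: 0.133
grasp_force: 61.2
rail y now -151.775792031628
shift [ 3.24e-01 -4.00e-04 -1.00e-04] turn [ 0.0018  0.0002 -0.    ] yawdeg now 3.7 J6 -0.33
```

```bash
python3 -m crank '0 0.001 -0.0005 0 0 0 0;0 0.0015 -0.001 0 0 0 0;0.002 0.0015 -0.001 0 0 0 0;0.01 0.0015 -0.001 0 0 0 0;0.025 0.0015 -0.001 0 0 0 0;0.04 0.0015 -0.001 0 0 0 0;0.055 0.0015 -0.001 0 0 0 0;0.06 0.0015 -0.001 0 0 0 0'
```

```text
clock: 14.1
eef_pos: [632.5, -35.2, 225.3]
orientation: [-2.143, -2.292, 0.001]
contact_force: [1.2, -1.4, -1.1]
finger_gap: 0.133
grasp_force: 60.5
```

```bash
python3 -m crank '0.02 0.0005 0 0 0 0 0;0.04 0.0005 0 0 0 0 0;0.06 0.0005 0 0 0 0 0;0.08 0.0005 0 0 0 0 0;0.1 0.0005 0 0 0 0 0;0.12 0.0005 0 0 0 0 0;0.14 0.0005 0 0 0 0 0;0.15 0.0005 0 0 0 0 0'
```

```text
clock: 14.9
eef_pos: [622.7, 113.8, 224.9]
orientation: [-2.143, -2.292, 0.003]
contact_force: [-0.3, -0.1, -1.9]
finger_gap: 0.136
grasp_force: 60.3
```

```bash
python3 -m crank '0.015 0 0 0 0 0 0;0.03 0 0 0 0 0 0;0.045 0 0 0 0 0 0;0.06 0 0 0 0 0 0;0.075 0 0 0 0 0 0;0.09 0 0 0 0 0 0;0.105 0 0 0 0 0 0;0.11 0 0 0 0 0 0'; python3 -m crank '0 0 0 0 0 0 0;0 0 0 0 0 0 0;0 0 0.0005 0 0 0 0;0 0 0.0005 0 0 0 0;0 0 0.0005 0 0 0 0;0 0 0.0005 0 0 0 0;0 0 0.0005 0 0 0 0;0 0 0.0005 0 0 0 0'
```

```text
clock: 15.7
eef_pos: [617.0, 223.2, 225.9]
orientation: [-2.146, -2.293, -0.0]
contact_force: [-0.3, -1.8, 0.8]
finger_gap: 0.133
grasp_force: 60.5
clock: 16.5
eef_pos: [617.3, 221.6, 225.8]
orientation: [-2.148, -2.292, -0.001]
contact_force: [-4.5, 3.6, 4.5]
finger_gap: 0.133
grasp_force: 61.3
```

```bash
python3 -m crank '0 -0.001 0 0 0 0 0;0 -0.002 0 0 0 0 0;0 -0.002 0 0 0 0 0;0 -0.002 0 0 0 0 0;0 -0.002 0 0 0 0 0;0 -0.002 0 0 0 0 0.1;0 -0.002 0 0 0 0 0.2;0 -0.002 0 0 0 0 0.3'; python3 -m crank '0 0 0 0 0 0 0.5;0 0 0 0 0 0 0.7;0 0 0 0 0 0 1;0 0 0 0 0 0 1;0 0 0 0 0 0 1;0 0 -0.01 0 0 0 1;0 0 -0.03 0 0 0 1;0 0 -0.05 0 0 0 1'
python3 -m crank '0 0 -0.04 0 0 0 1;0 0 -0.08 0 0 0 1;0 0 -0.1 0 0 0 1;0 0 -0.1 0 0 0 1;0 0 -0.1 0 0 0 1;0 0 -0.1 0 0 0 1;0 0 -0.1 0 0 0 1;0 0 -0.1 0 0 0 1'
python3 - <<'E'
from h import *
a=snap("wrist","w5");b=snap("side","s5");c=snap("top","t5")
o=np.zeros((590,790,3),np.uint8);o[:315,:420]=cv2.resize(a["img"],(420,315));
o[:,430:790]=cv2.resize(b["img"][120:300,270:380],(360,590))
o[320:590,:420]=cv2.resize(c["img"][140:310,150:430],(420,270));cv2.imwrite("pics/v5.png",o)
print(arm.sense()["eef_pos"])
go([438,139,222],np.radians(-24))
E
```

```text
clock: 17.3
eef_pos: [615.9, 221.3, 225.6]
orientation: [2.148, 2.292, 0.002]
contact_force: [0.2, 0.1, 0.7]
finger_gap: 0.3
grasp_force: 0.0
clock: 18.1
eef_pos: [615.4, 221.2, 276.3]
orientation: [-2.148, -2.292, 0.0]
contact_force: [1.4, 0.3, 0.3]
finger_gap: 0.999
grasp_force: 0.0
clock: 18.9
eef_pos: [615.1, 221.1, 373.9]
orientation: [-2.147, -2.291, 0.003]
contact_force: [0.6, 0.1, 0.7]
finger_gap: 1.001
grasp_force: 0.0
[615.35120937 221.20343344 374.76249826]
shift [-0.0705 -0.1822  0.1529] turn [-9.000e-04  3.000e-04  4.839e-01] yawdeg now 3.7 J6 0.17
```

View pics/v5.png

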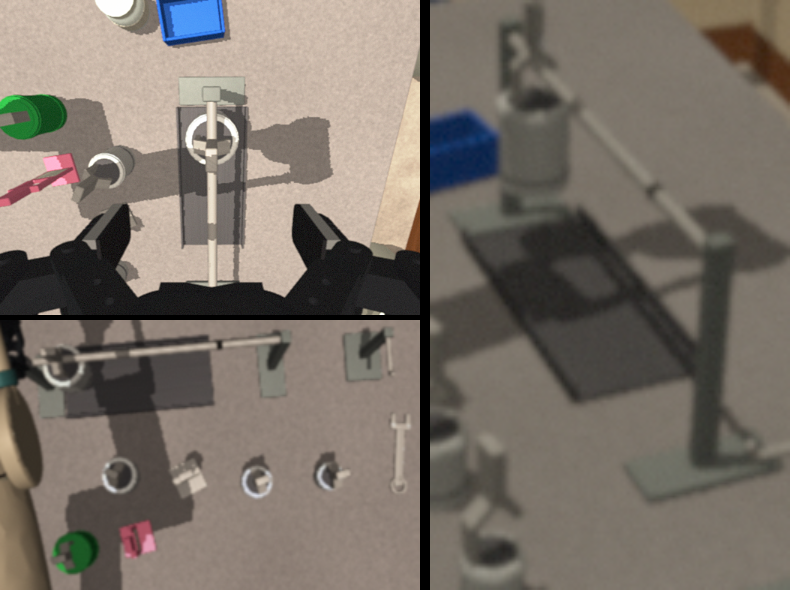

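Bowl a hangs at the tray's far end with the fingers clear of it. The top view shows b still at (229,238). I move on to b.

```bash
python3 -m crank '-0.01 -0.03 0.005 0 0 0.06 1;-0.02 -0.06 0.02 0 0 0.12 1;-0.03 -0.09 0.05 0 0 0.18 1;-0.04 -0.12 0.08 0 0 0.24 1;-0.05 -0.14 0.11 0 0 0.3 1;-0.06 -0.16 0.13 0 0 0.37 1;-0.065 -0.175 0.145 0 0 0.43 1;-0.071 -0.182 0.157 0 0 0.484 1' ; python3 -m crank '0 0 0 0 0 0 1;0 0 0 0 0 0 1;0 0 0 0 0 0 1;0 0 0 0 0 0 1;0 0 0 0 0 0 1;0 0 0 0 0 0 1;0 0 0 0 0 0 1;0 0 0 0 0 0 1'
python3 - <<'E'
from h import *
c=snap("wrist","w6");crop(c,120,60,480,350,2,"w6v")
g=c["img"].astype(int);m=((g.min(2)>225)).astype(np.uint8)
n,l,st,ce=cv2.connectedComponentsWithStats(m)
for i in range(1,n):
    if st[i,4]>150: print(st[i],ce[i].round(0))
print(pix(c,[438,138.5,76]),pix(c,[438,138.5,177]))
go([438,138.5,136],np.radians(-24))
E
```

```text
clock: 19.85
eef_pos: [436.3, 138.1, 217.4]
orientation: [-2.636, -1.708, 0.002]
contact_force: [0.3, 0.6, -0.5]
finger_gap: 1.0
grasp_force: 0.0
clock: 20.65
eef_pos: [438.5, 138.6, 218.3]
orientation: [-2.635, -1.711, -0.0]
contact_force: [-0.4, 0.4, -1.2]
finger_gap: 1.001
grasp_force: 0.0
[489   0  71  25 256] [519.  16.]
[501   0  59  20 733] [533.   9.]
[263 163  39  12 231] [282. 168.]
[244 175  15  41 333] [250. 195.]
(np.float64(280.1099391566945), np.float64(201.25513750271492)) (np.float64(279.6028713756708), np.float64(243.6387182719395))
shift [-0.0002 -0.0004  0.0823] turn [ 0.     -0.0001 -0.    ] yawdeg now -24.0 J6 0.57
```

View pics/w6v.png

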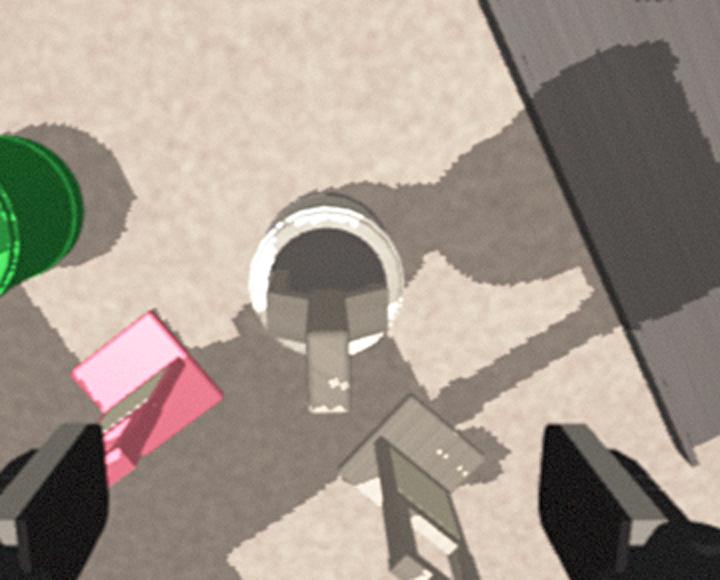

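The tab is centred at pixel (284,236), about 2 mm to tool +y, and the tag and pink frame are clear of the fingers. I descend with a 2 mm correction.

```bash
python3 -m crank '0 0.002 0.02 0 0 0 1;0 0.002 0.04 0 0 0 1;0 0.002 0.06 0 0 0 1;0 0.002 0.082 0 0 0 1;0 0.002 0.082 0 0 0 1;0 0.002 0.082 0 0 0 1;0 0.002 0.082 0 0 0 0;0 0.002 0.082 0 0 0 0' 60; python3 -m crank '0 0 0 0 0 0 0;0 0 0 0 0 0 0;0 0 0 0 0 0 0;0 0 0 0 0 0 0;0 0 0 0 0 0 0;0 0 0 0 0 0 0;0 0 -0.01 0 0 0 0;0 0 -0.02 0 0 0 0'; python3 -m crank '0 0 -0.03 0 0 0 0;0 0 -0.06 0 0 0 0;0 0 -0.09 0 0 0 0;0 0 -0.12 0 0 0 0;0 0 -0.15 0 0 0 0;0 0 -0.18 0 0 0 0;0 0 -0.18 0 0 0 0;0 0 -0.18 0 0 0 0'
python3 - <<'E'
from h import *
print(arm.sense()["contact_force"])
go([550,-102,336],np.radians(4))
E
```

```text
clock: 21.5
eef_pos: [441.2, 137.9, 137.5]
orientation: [2.634, 1.71, 0.004]
contact_force: [0.3, -0.1, 0.6]
finger_gap: 0.688
grasp_force: 0.0
clock: 22.3
eef_pos: [439.7, 137.5, 156.4]
orientation: [-2.634, -1.711, 0.002]
contact_force: [-0.1, 0.4, -2.8]
finger_gap: 0.132
grasp_force: 58.5
clock: 23.1
eef_pos: [440.1, 137.6, 336.6]
orientation: [2.635, 1.711, 0.001]
contact_force: [-0.2, -0.4, -2.0]
finger_gap: 0.129
grasp_force: 58.8
[-0.18517899 -0.35364311 -2.00847988]
shift [-0.1742  0.1979  0.0007] turn [ 9.000e-04 -2.000e-04 -4.889e-01] yawdeg now -24.0 J6 0.57
```

```bash
python3 -m crank '-0.022 0.025 0 0 0 -0.06 0;-0.044 0.05 0 0 0 -0.12 0;-0.066 0.075 0 0 0 -0.18 0;-0.088 0.1 0 0 0 -0.24 0;-0.11 0.125 0 0 0 -0.3 0;-0.132 0.15 0 0 0 -0.37 0;-0.154 0.175 0 0 0 -0.43 0;-0.174 0.198 0 0 0 -0.489 0'; python3 -m crank '0 0 0.02 0 0 0 0;0 0 0.045 0 0 0 0;0 0 0.07 0 0 0 0;0 0 0.087 0 0 0 0;0 0 0.087 0 0 0 0;0 0 0.087 0 0 0 0;0 0 0.087 0 0 0 0;0 0 0.087 0 0 0 0'
python3 - <<'E'
from h import *
c=snap("wrist","w7");print(arm.sense()["contact_force"])
q=lambda x:np.round(x,1)
# band and bar: expected pixel and row profile
u,v=pix(c,[634.5,-47,204]);print(u,v)
for y in (-70,-30,10):
    u,v=pix(c,[634.5-(y+47)*.07,y,204]);r=c["img"][int(round(v)),int(u)-30:int(u)+30].mean(1).astype(int);print(y,q(u),q(v),r)
go([638.5,-97,249],np.radians(4))
E
```

```text
clock: 23.9
eef_pos: [549.8, -103.1, 333.9]
orientation: [-2.138, -2.297, 0.003]
contact_force: [-0.2, 0.4, -1.6]
finger_gap: 0.133
grasp_force: 59.2
clock: 24.7
eef_pos: [550.9, -101.9, 250.3]
orientation: [2.141, 2.297, 0.001]
contact_force: [0.8, 0.2, -1.4]
finger_gap: 0.133
grasp_force: 59.3
[ 0.20811848 -0.87089431 -2.18142134]
448.6995396507656 150.58231861292901
-70 443.4 194.0 [142 141 142 138 141 142 140 144 142 144 142 142 143 142 139 137 140 137
 140 129 110 109 123 133 141 147 147 151 155 159 161 164 166 172 178 181
 172 169 167 168 165 165 160 150 151 153 137 139 133 133 139 137 141 139
 142 139 137 136 138 138]
-30 452.8 116.6 [138 139 123  75  57  59  61  89 118 140 141 163 205 221 224 228 230 233
 226 191 142 160 183 204 212 225 231 233 240 241 243 248 251 252 251 251
 249 248 244 243 242 239 235 229 218 213 225 229 230 227 224 227 224 226
 228 226 225 226 228 223]
10 463.4 29.6 [103  66  62  63  63  84 118 139 139 151 195 227 231 228 228 228 226 215
 166 139 161 180 200 213 223 228 233 235 240 242 247 250 251 251 251 251
 249 247 243 243 241 239 236 231 222 209 215 223 226 228 230 231 228 225
 223 224 225 226 226 223]
shift [-0.0013  0.0878  0.0015] turn [0.0019 0.0007 0.0003] yawdeg now 4.0 J6 -0.38
```

```bash
python3 -m crank '-0.001 0.013 0.001 0 0 0 0;-0.001 0.026 0.001 0 0 0 0;-0.001 0.039 0.001 0 0 0 0;-0.001 0.052 0.001 0 0 0 0;-0.001 0.065 0.001 0 0 0 0;-0.001 0.078 0.001 0 0 0 0;-0.001 0.088 0.001 0 0 0 0;-0.001 0.088 0.001 0 0 0 0'; python3 -m crank '0 0 0 0 0 0 0;0 0 0 0 0 0 0;0 0 0.006 0 0 0 0;0 0 0.012 0 0 0 0;0 0 0.018 0 0 0 0;0 0 0.022 0 0 0 0;0 0 0.022 0 0 0 0;0 0 0.022 0 0 0 0';python3 -m crank '0 0 0.001 0 0 0 0;0 0 0.001 0 0 0 0;0 0 0.002 0 0 0 0;0 0 0.002 0 0 0 0;0 0 0.003 0 0 0 0;0 0 0.003 0 0 0 0;0 0 0.003 0 0 0 0;0 0 0.003 0 0 0 0'
```

```text
clock: 25.55
eef_pos: [639.8, -96.6, 247.7]
orientation: [2.142, 2.298, 0.001]
contact_force: [-0.6, 0.9, -2.2]
finger_gap: 0.128
grasp_force: 59.3
clock: 26.35
eef_pos: [638.2, -96.6, 226.2]
orientation: [-2.142, -2.298, -0.0]
contact_force: [0.2, 0.1, -2.2]
finger_gap: 0.133
grasp_force: 59.4
clock: 27.15
eef_pos: [638.3, -96.7, 224.6]
orientation: [2.141, 2.297, 0.001]
contact_force: [-2.1, 0.1, 6.3]
finger_gap: 0.136
grasp_force: 60.5
```

```bash
python3 -m crank '0 0 0 0 0 0 0;0 0 0 0 0 0 0;0 0 0 0 0 0 0;0 0 0 0 0 0 0;0 0 0 0 0 0 0;0 0 0 0 0 0 0;0 0 0 0 0 0 0;0 0 0 0 0 0 0'; python3 -m crank '0 0 -0.001 0 0 0 0;0 -0.0005 -0.0015 0 0 0 0;0.005 -0.0005 -0.0015 0 0 0 0;0.015 -0.0005 -0.0015 0 0 0 0;0.03 -0.0005 -0.0015 0 0 0 0;0.045 -0.0005 -0.0015 0 0 0 0;0.06 -0.0005 -0.0015 0 0 0 0;0.065 -0.0005 -0.0015 0 0 0 0'
```

```text
clock: 27.95
eef_pos: [638.3, -96.7, 224.6]
orientation: [2.141, 2.297, 0.001]
contact_force: [-2.3, -0.6, 5.5]
finger_gap: 0.135
grasp_force: 60.5
clock: 28.75
eef_pos: [632.8, -29.0, 224.7]
orientation: [-2.139, -2.299, -0.001]
contact_force: [0.2, -0.9, -1.8]
finger_gap: 0.13
grasp_force: 59.4
```

```bash
python3 -m crank '0.02 0 0 0 0 0 0;0.04 0 0 0 0 0 0;0.06 0 0 0 0 0 0;0.08 0 0 0 0 0 0;0.1 0 0 0 0 0 0;0.12 0 0 0 0 0 0;0.13 0 0 0 0 0 0;0.13 0 0 0 0 0 0'
```

```text
clock: 29.55
eef_pos: [623.7, 99.5, 224.7]
orientation: [-2.139, -2.3, -0.0]
contact_force: [0.6, 0.6, -1.8]
finger_gap: 0.131
grasp_force: 59.4
```

```bash
python3 -m crank '0.01 0 0 0 0 0 0;0.02 0 0 0 0 0 0;0.03 0 0 0 0 0 0;0.04 0 0 0 0 0 0;0.046 0 0 0 0 0 0;0.046 0 0 0 0 0 0;0.046 0 0.0005 0 0 0 0;0.046 0 0.0005 0 0 0 0'
```

```text
clock: 30.35
eef_pos: [620.8, 143.7, 224.5]
orientation: [-2.142, -2.298, -0.001]
contact_force: [0.1, 0.5, -0.8]
finger_gap: 0.133
grasp_force: 59.6
```

```bash
python3 -m crank '0 0 0 0 0 0 0.1;0 0 0 0 0 0 0.3;0 0 0 0 0 0 0.6;0 0 0 0 0 0 1;0 0 0 0 0 0 1;0 0 0 0 0 0 1;0 0 -0.02 0 0 0 1;0 0 -0.04 0 0 0 1'
python3 -m crank '0 0 -0.04 0 0 0 1;0 0 -0.08 0 0 0 1;0 0 -0.1 0 0 0 1;0 0 -0.1 0 0 0 1;0 0 -0.1 0 0 0 1;0 0 -0.1 0 0 0 1;0 0 -0.1 0 0 0 1;0 0 -0.1 0 0 0 1'
python3 - <<'E'
from h import *
b=snap("side","s8");a=snap("wrist","w8");w=load("w3")
o=np.zeros((590,790,3),np.uint8);o[:315,:420]=cv2.resize(a["img"],(420,315));
o[:,430:790]=cv2.resize(b["img"][120:300,270:380],(360,590))
o[320:590,:270]=cv2.resize(w["img"][150:240,135:225],(270,270),interpolation=cv2.INTER_CUBIC);cv2.imwrite("pics/v8.png",o)
go([390,-180,310],np.radians(4))
E
```

```text
clock: 31.15
eef_pos: [620.4, 143.6, 264.1]
orientation: [-2.142, -2.297, 0.002]
contact_force: [0.6, -0.4, 0.5]
finger_gap: 1.0
grasp_force: 0.0
clock: 31.95
eef_pos: [620.5, 143.7, 362.9]
orientation: [-2.141, -2.297, 0.003]
contact_force: [0.5, 0.1, 1.4]
finger_gap: 1.001
grasp_force: 0.0
shift [-0.3068 -0.2527  0.0539] turn [-0.0014 -0.      0.0002] yawdeg now 4.0 J6 0.05
```

View pics/v8.png

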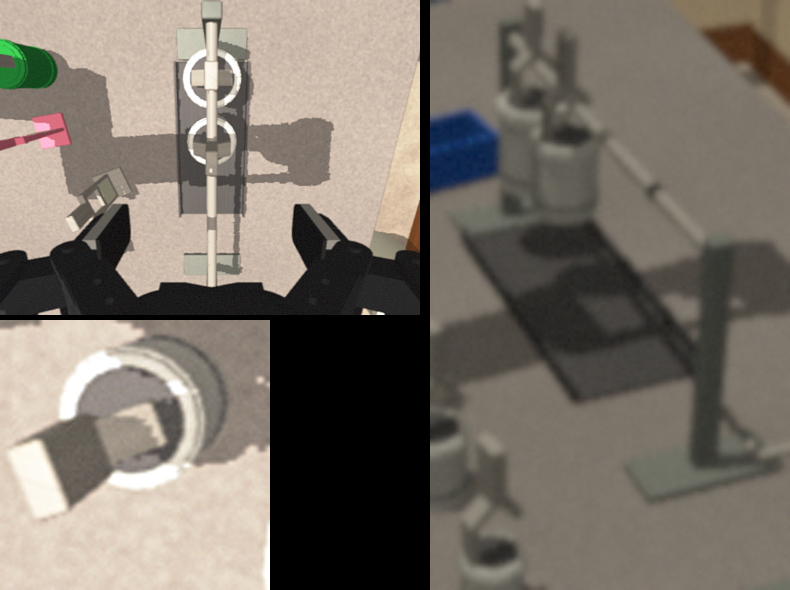

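Both a and b hang cleanly, b next to a with a gap. Next is c.

```bash
python3 - <<'E'
from h import *
w=load("w3")
p=onz(w,(135+8/3),(150+130/3),165);q=onz(w,135+38/3,150+198/3,165);d=p-q;print("c yaw",np.degrees(np.arctan2(d[1],d[0]))-90)
print("ring",onz(w,135+130/3,150+97/3,64),"tab",onz(w,135+37/3,150+158/3,165))
print("d tab",onz(w,243/1.4,412/1.4,153),"d ring",onz(w,265/1.4,398/1.4,52))
go([421,-115,200],np.radians(25))
E
```

```text
c yaw 22.099678763086914
ring [ 425.30751118 -116.23052822   64.        ] tab [ 424.89351818 -116.79829007  165.        ]
d tab [ 444.25760472 -213.54076752  153.        ] d ring [ 435.51338698 -252.80769434   52.        ]
shift [-0.2441 -0.2171  0.1638] turn [-1.300e-03 -3.000e-04 -3.663e-01] yawdeg now 4.0 J6 0.05
```

```bash
python3 -m crank '-0.032 -0.028 0 0 0 -0.05 1;-0.064 -0.056 0 0 0 -0.1 1;-0.096 -0.084 0.005 0 0 -0.15 1;-0.128 -0.11 0.03 0 0 -0.2 1;-0.16 -0.14 0.06 0 0 -0.25 1;-0.192 -0.168 0.09 0 0 -0.3 1;-0.22 -0.195 0.125 0 0 -0.33 1;-0.245 -0.214 0.157 0 0 -0.33 1' ; python3 -m crank '0 0 0 0 0 0 1;0 0 0 0 0 0 1;0 0 0 0 0 0 1;0 0 0 0 0 0 1;0 0 0 0 0 0 1;0 0 0 0 0 0 1;0 0 0 0 0 0 1;0 0 0 0 0 0 1'
python3 - <<'E'
from h import *
c=snap("wrist","w9");crop(c,120,60,480,350,2,"w9v")
print(arm.sense()["eef_pos"],pix(c,[424.5,-116,64]),pix(c,[424.5,-116,165]))
go([424.5,-116,124],np.radians(23))
E
```

```text
clock: 32.85
eef_pos: [424.1, -115.3, 208.3]
orientation: [1.734, 2.617, 0.0]
contact_force: [1.1, -0.4, -0.5]
finger_gap: 1.001
grasp_force: 0.0
clock: 33.65
eef_pos: [425.6, -114.1, 209.0]
orientation: [1.735, 2.619, 0.0]
contact_force: [0.8, 0.3, -0.6]
finger_gap: 0.999
grasp_force: 0.0
[ 425.52245175 -114.19110852  208.95316987] (np.float64(279.2939971456182), np.float64(201.56316458989645)) (np.float64(278.47792591598835), np.float64(243.58723542388248))
shift [-0.0013 -0.0017  0.085 ] turn [ 0.0002  0.0001 -0.0011] yawdeg now 22.9 J6 -0.82
```

View pics/w9v.png

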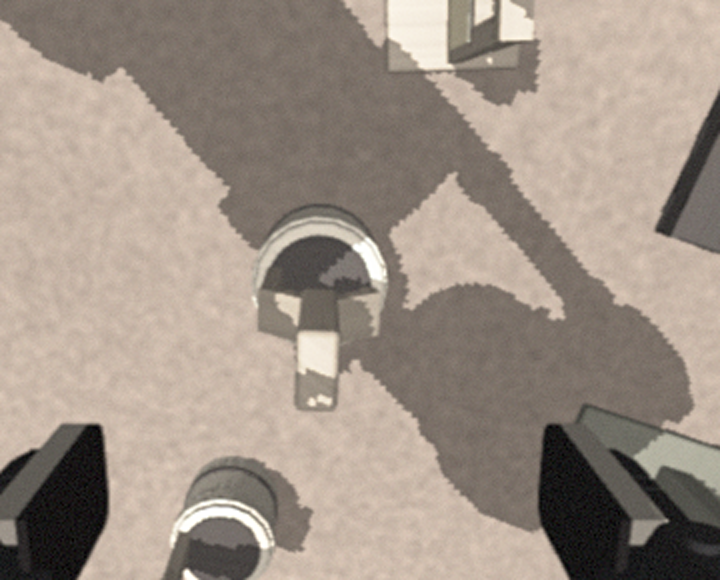

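c's tab is centred at pixel (278,243), as predicted. Its lip faces the rail: the w3 crop showed no shank face on the +x side, and the side view shows the shank on the left. I grip it.

```bash
python3 -m crank '-0.001 -0.002 0.02 0 0 0 1;-0.001 -0.002 0.04 0 0 0 1;-0.001 -0.002 0.06 0 0 0 1;-0.001 -0.002 0.085 0 0 0 1;-0.001 -0.002 0.085 0 0 0 1;-0.001 -0.002 0.085 0 0 0 1;-0.001 -0.002 0.085 0 0 0 0;-0.001 -0.002 0.085 0 0 0 0' 60; python3 -m crank '0 0 0 0 0 0 0;0 0 0 0 0 0 0;0 0 0 0 0 0 0;0 0 0 0 0 0 0;0 0 0 0 0 0 0;0 0 0 0 0 0 0;0 0 -0.01 0 0 0 0;0 0 -0.02 0 0 0 0'; python3 -m crank '0 0 -0.03 0 0 0 0;0 0 -0.06 0 0 0 0;0 0 -0.09 0 0 0 0;0 0 -0.12 0 0 0 0;0 0 -0.15 0 0 0 0;0 0 -0.18 0 0 0 0;0 0 -0.19 0 0 0 0;0 0 -0.19 0 0 0 0'
python3 - <<'E'
from h import *
print(arm.sense()["contact_force"])
go([550,-102,336],np.radians(4))
E
```

```text
clock: 34.5
eef_pos: [424.9, -116.4, 125.1]
orientation: [1.734, 2.616, 0.001]
contact_force: [-0.2, -0.5, 0.3]
finger_gap: 0.689
grasp_force: 0.0
clock: 35.3
eef_pos: [423.4, -115.8, 144.0]
orientation: [-1.735, -2.617, 0.001]
contact_force: [-0.0, 0.3, -2.5]
finger_gap: 0.135
grasp_force: 58.5
clock: 36.1
eef_pos: [424.4, -116.3, 335.2]
orientation: [1.734, 2.616, 0.001]
contact_force: [0.2, -0.5, -1.5]
finger_gap: 0.131
grasp_force: 58.7
[ 0.22635351 -0.51463343 -1.47758442]
shift [-0.0358  0.1212 -0.0004] turn [0.0025 0.002  0.3302] yawdeg now 22.9 J6 -0.83
```

```bash
python3 -m crank '-0.006 0.02 0 0 0 0.06 0;-0.012 0.04 0 0 0 0.12 0;-0.018 0.06 0 0 0 0.18 0;-0.024 0.08 0 0 0 0.24 0;-0.03 0.1 0 0 0 0.3 0;-0.036 0.121 0 0 0 0.33 0;-0.036 0.121 0 0 0 0.33 0;-0.036 0.121 0 0 0 0.33 0'; python3 -m crank '0 0 0.02 0 0 0 0;0 0 0.045 0 0 0 0;0 0 0.07 0 0 0 0;0 0 0.087 0 0 0 0;0 0 0.087 0 0 0 0;0 0 0.087 0 0 0 0;0 0 0.087 0 0 0 0;0 0 0.087 0 0 0 0'
python3 - <<'E'
from h import *
go([638.6,-97,249],np.radians(4))
E
```

```text
clock: 36.9
eef_pos: [548.5, -101.8, 331.6]
orientation: [-2.139, -2.295, 0.004]
contact_force: [0.0, -0.6, -1.4]
finger_gap: 0.135
grasp_force: 59.2
clock: 37.7
eef_pos: [549.9, -102.3, 248.2]
orientation: [2.141, 2.296, 0.002]
contact_force: [-0.1, 0.1, -0.8]
finger_gap: 0.131
grasp_force: 59.1
shift [-0.0009  0.0888 -0.0006] turn [0.0023 0.0008 0.0002] yawdeg now 4.0 J6 -0.38
```

```bash
python3 -m crank '-0.001 0.013 0 0 0 0 0;-0.001 0.026 0 0 0 0 0;-0.001 0.039 0 0 0 0 0;-0.001 0.052 0 0 0 0 0;-0.001 0.065 0 0 0 0 0;-0.001 0.078 0 0 0 0 0;-0.001 0.0885 0 0 0 0 0;-0.001 0.0885 0 0 0 0 0'; python3 -m crank '0 0 0 0 0 0 0;0 0 0 0 0 0 0;0 0 0.006 0 0 0 0;0 0 0.012 0 0 0 0;0 0 0.018 0 0 0 0;0 0 0.022 0 0 0 0;0 0 0.022 0 0 0 0;0 0 0.022 0 0 0 0';python3 -m crank '0 0 0.001 0 0 0 0;0 0 0.001 0 0 0 0;0 0 0.0015 0 0 0 0;0 0 0.0015 0 0 0 0;0 0 0.002 0 0 0 0;0 0 0.002 0 0 0 0;0 0 0.002 0 0 0 0;0 0 0.002 0 0 0 0'
```

```text
clock: 38.5
eef_pos: [639.4, -96.7, 246.3]
orientation: [2.142, 2.298, 0.001]
contact_force: [-0.0, -0.4, -2.2]
finger_gap: 0.131
grasp_force: 59.2
clock: 39.3
eef_pos: [637.6, -96.9, 224.7]
orientation: [-2.142, -2.297, 0.0]
contact_force: [-0.9, -0.2, -1.5]
finger_gap: 0.133
grasp_force: 59.3
clock: 40.1
eef_pos: [638.0, -96.9, 224.1]
orientation: [2.141, 2.297, 0.001]
contact_force: [-0.8, 0.8, 5.0]
finger_gap: 0.135
grasp_force: 60.3
```

```bash
python3 -m crank '0 0 0.0002 0 0 0 0;0 0 0.0002 0 0 0 0;0 0 0.0002 0 0 0 0;0 0 0.0002 0 0 0 0;0 0 0.0002 0 0 0 0;0 0 0.0002 0 0 0 0;0 0 0.0002 0 0 0 0;0 0 0.0002 0 0 0 0'; python3 -m crank '0 0 -0.001 0 0 0 0;0 0 -0.0015 0 0 0 0;0.005 0 -0.0015 0 0 0 0;0.015 0 -0.0015 0 0 0 0;0.03 0 -0.0015 0 0 0 0;0.045 0 -0.0015 0 0 0 0;0.06 0 -0.0015 0 0 0 0;0.065 0 -0.0015 0 0 0 0';python3 -m crank '0.02 0 0 0 0 0 0;0.04 0 0 0 0 0 0;0.06 0 0 0 0 0 0;0.075 0 0 0 0 0 0;0.09 0 0 0 0 0 0;0.103 0 0 0 0 0 0;0.103 0 0 0 0 0 0;0.103 0 0.0005 0 0 0 0'
```

```text
clock: 40.9
eef_pos: [637.9, -96.9, 224.0]
orientation: [2.141, 2.297, 0.001]
contact_force: [-0.4, 0.6, 5.5]
finger_gap: 0.136
grasp_force: 60.4
clock: 41.7
eef_pos: [633.1, -29.1, 224.1]
orientation: [-2.139, -2.299, -0.002]
contact_force: [1.6, -0.9, 0.4]
finger_gap: 0.132
grasp_force: 59.4
clock: 42.5
eef_pos: [625.9, 72.3, 224.1]
orientation: [-2.14, -2.297, -0.003]
contact_force: [-0.5, 3.3, 4.0]
finger_gap: 0.133
grasp_force: 59.9
```

```bash
python3 -m crank '0 0 -0.0005 0 0 0 0.1;0 0 -0.0005 0 0 0 0.3;0 0 -0.0005 0 0 0 0.6;0 0 -0.0005 0 0 0 1;0 0 -0.0005 0 0 0 1;0 0 -0.0005 0 0 0 1;0 0 -0.02 0 0 0 1;0 0 -0.04 0 0 0 1'
python3 -m crank '0 0 -0.04 0 0 0 1;0 0 -0.08 0 0 0 1;0 0 -0.1 0 0 0 1;0 0 -0.1 0 0 0 1;0 0 -0.1 0 0 0 1;0 0 -0.1 0 0 0 1;0 0 -0.1 0 0 0 1;0 0 -0.1 0 0 0 1'
python3 - <<'E'
from h import *
snap("side","s10");snap("wrist","w10");snap("top","t10")
go([425,-253,240],np.radians(4))
E
```

```text
clock: 43.3
eef_pos: [625.5, 70.6, 263.3]
orientation: [-2.141, -2.297, 0.002]
contact_force: [0.8, 0.3, 0.2]
finger_gap: 1.001
grasp_force: 0.0
clock: 44.1
eef_pos: [625.6, 70.7, 362.3]
orientation: [-2.141, -2.296, 0.003]
contact_force: [-0.3, 0.3, -0.3]
finger_gap: 1.002
grasp_force: 0.0
shift [-0.3089 -0.223   0.1233] turn [-0.0009 -0.0001  0.0002] yawdeg now 4.0 J6 -0.07
```

```bash
python3 -m crank '-0.035 -0.025 0 0 0 0 1;-0.07 -0.05 0 0 0 0 1;-0.105 -0.076 0.01 0 0 0 1;-0.14 -0.1 0.03 0 0 0 1;-0.175 -0.126 0.05 0 0 0 1;-0.21 -0.15 0.07 0 0 0 1;-0.245 -0.176 0.09 0 0 0 1;-0.28 -0.2 0.11 0 0 0 1' ; python3 -m crank '-0.029 -0.023 0.013 0 0 0 1;-0.029 -0.023 0.013 0 0 0 1;-0.029 -0.023 0.013 0 0 0 1;-0.029 -0.023 0.013 0 0 0 1;-0.029 -0.023 0.013 0 0 0 1;-0.029 -0.023 0.013 0 0 0 1;-0.029 -0.023 0.013 0 0 0 1;-0.029 -0.023 0.013 0 0 0 1'
python3 - <<'E'
from h import *
c=snap("wrist","w11")
b=load("s10")["img"];o=np.zeros((590,790,3),np.uint8);o[:,:480]=cv2.resize(c["img"][60:355,160:400],(480,590));
o[:,490:790]=cv2.resize(b[130:307,270:360],(300,590));cv2.imwrite("pics/v11.png",o)
print(arm.sense()["eef_pos"])
E
```

```text
clock: 45.05
eef_pos: [444.8, -223.8, 253.2]
orientation: [2.142, 2.297, 0.0]
contact_force: [0.4, -0.5, -0.1]
finger_gap: 1.002
grasp_force: 0.0
clock: 45.85
eef_pos: [425.5, -252.7, 240.8]
orientation: [2.141, 2.299, 0.0]
contact_force: [0.8, 0.9, 0.7]
finger_gap: 0.999
grasp_force: 0.0
[ 425.40966901 -252.77406115  240.7655628 ]
```

View pics/v11.png

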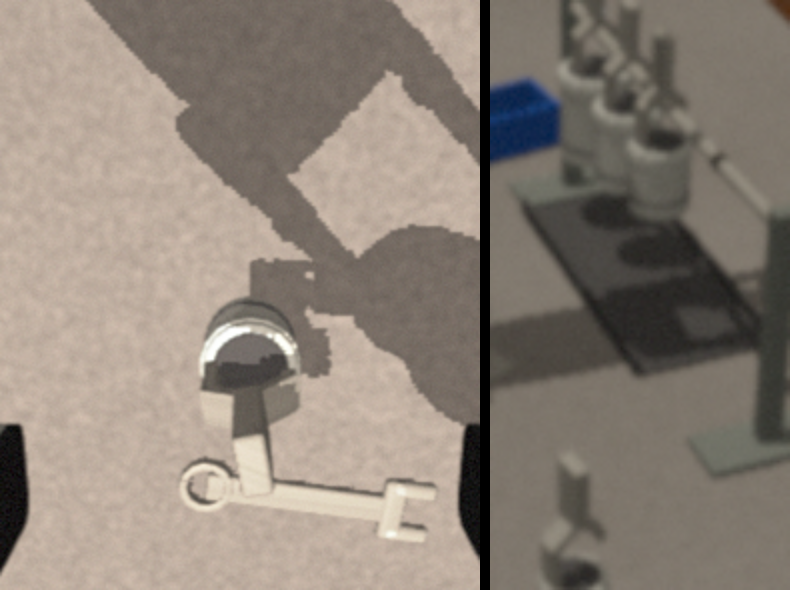

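The side crop shows c hanging next to b. Bowl d's rim is at pixel (284,243) and its tab top at (287,292). Its lip side (right) faces the rail, and the wrench lies behind it, well below and clear.

```bash
python3 - <<'E'
from h import *
w=load("w11");k=lambda u,v:(160+u/2,60+v/2)
f=lambda a,b,z:np.degrees(np.arctan2(*(onz(w,*k(*b),z)-onz(w,*k(*a),z))[[1,0]]))
print("yaw",f((201,388),(299,375),90),f((203,425),(298,410),90),f((240,497),(272,490),153))
print("ring",onz(w,*k(249,367),52),"tab",onz(w,*k(255,467),153),"tabtop",onz(w,*k(254,485),153))
w3=load("w3");print(tri((w3,243/1.4,412/1.4),(w,*k(254,485))),tri((w3,265/1.4,398/1.4),(w,*k(249,367))))
go([428,-252,195],np.radians(13))
E
```

```text
yaw 12.085668211058454 13.724642750060024 17.74895780434371
ring [ 432.66236321 -305.88859508   52.        ] tab [ 433.89505315 -306.76486646  153.        ] tabtop [ 434.07135605 -313.82967553  153.        ]
(array([ 434.03655939, -270.4015733 ,  140.66648639]), np.float64(43.995746433990355)) (array([ 425.40873678, -312.25956665,  -22.6002353 ]), np.float64(21.531872861939224))
shift [0.0006 0.0026 0.0458] turn [ 0.0002  0.     -0.1561] yawdeg now 4.1 J6 -0.75
```

d has been knocked about 5 cm to (433,-306); rim and tab agree on that, and its apparent diameter fits. I correct the approach.

```bash
python3 -m crank '-0.013 0.001 0.01 0 0 -0.04 1;-0.027 0.002 0.02 0 0 -0.08 1;-0.04 0.003 0.03 0 0 -0.12 1;-0.0536 0.004 0.045 0 0 -0.157 1;-0.0536 0.004 0.045 0 0 -0.157 1;-0.0536 0.004 0.045 0 0 -0.157 1;-0.0536 0.004 0.045 0 0 -0.157 1;-0.0536 0.004 0.045 0 0 -0.157 1'
python3 - <<'E'
from h import *
c=snap("wrist","w12");print(arm.sense()["eef_pos"],pix(c,[433.3,-306,52]),pix(c,[433.3,-306,153]))
t=snap("top","t12")
g=cv2.cvtColor(c["img"],cv2.COLOR_BGR2GRAY)
for v in range(150,285,9): print(v,g[v,222:342:4])
E
```

```text
clock: 46.7
eef_pos: [433.2, -305.9, 196.6]
orientation: [1.954, 2.458, 0.0]
contact_force: [0.8, 0.2, 0.0]
finger_gap: 1.001
grasp_force: 0.0
[ 433.14323393 -305.92841988  196.48567061] (np.float64(281.14934147100945), np.float64(200.0310912448242)) (np.float64(281.3784262806258), np.float64(241.6077119570625))
150 [180 177 179 192 179 170 177 184 186 176 187 188 183 180 180 187 118 105
 113 109 106 108 111 111 183 174 182 187 183 178]
159 [172 180 184 176 176 180 180 180 181 180 174 177 180 184 182 173 173 175
 118 109 110 109 111 112 113 185 176 184 185 180]
168 [178 174 173 173 182 184 185 181 179 181 178 169 114 123 111  99 105 100
 100 162 116 110 107 110 110 110 171 181 185 190]
177 [173 177 184 181 176 184 173 177 177 134 229 241 253 255 255 255 255 203
 180 167  88 111 108 107 111 107 106 182 184 177]
186 [178 176 178 182 180 182 174 180 228 253 249 113 117 119 117 118 116 118
  65 135 192 176 113 112 111 111 115 109 190 188]
195 [170 172 181 178 188 172 173 178 120  97  92  67  84 111 112 113 110  69
  70  71  99 187 146 111 116 113 110 111 109 179]
204 [174 175 181 180 175
[... 418 characters left out ...]
159 142 143 109
 109 104 155 109 111 116 109 114 110 111 113 109]
240 [177 176 186 179 183 179 178 181 174 183 182 180 122 137 145 142 146 122
 178 179 183 177 176 180 184 181 172 112 112 115]
249 [180 186 182 178 183 181 182 176 170 175 176 182 131 139 137 227 210 117
 185 185 182 175 183 176 178 176 175 174 110 107]
258 [181 186 180 132 124 158 103 101 171 174 180 185 147 138 134 137 139 113
 184 183 181 178 175 177 180 177 178 177 181 181]
267 [181 170 223 153 175 180 213 181 220  88 178 187 187 179 171 183 184 183
 181 176 173 177 183 177 179 185 186 177 178 186]
276 [181 189 221  91 184 199 216 214 213 216 219 222 224 222 207 172 107 108
 168 174 184 181 181 180 180 179 173 178 194 183]
```

```bash
python3 -m crank '0 -0.0005 0.02 0 0 0 1;0 -0.0005 0.04 0 0 0 1;0 -0.0005 0.06 0 0 0 1;0 -0.0005 0.0845 0 0 0 1;0 -0.0005 0.0845 0 0 0 1;0 -0.0005 0.0845 0 0 0 1;0 -0.0005 0.0845 0 0 0 0;0 -0.0005 0.0845 0 0 0 0' 60; python3 -m crank '0 0 0 0 0 0 0;0 0 0 0 0 0 0;0 0 0 0 0 0 0;0 0 0 0 0 0 0;0 0 0 0 0 0 0;0 0 0 0 0 0 0;0 0 -0.01 0 0 0 0;0 0 -0.02 0 0 0 0'; python3 -m crank '0 0 -0.03 0 0 0 0;0 0 -0.06 0 0 0 0;0 0 -0.09 0 0 0 0;0 0 -0.12 0 0 0 0;0 0 -0.15 0 0 0 0;0 0 -0.18 0 0 0 0;0 0 -0.21 0 0 0 0;0 0 -0.21 0 0 0 0'
python3 - <<'E'
from h import *
s=arm.sense();print(s["contact_force"],s["moment"])
go([550,-102,336],np.radians(4))
c=snap("wrist","w13");g=cv2.cvtColor(c["img"],cv2.COLOR_BGR2GRAY);
# ring of held bowl: bright mask extents
z=s["eef_pos"][2]-112+52;print(pix(c,[*s["eef_pos"][:2],z]))
for v in range(130,280,10): print(v,g[v,232:332:4])
E
```

```text
clock: 47.6
eef_pos: [433.2, -307.0, 112.6]
orientation: [1.954, 2.457, -0.0]
contact_force: [0.0, -0.1, -0.2]
finger_gap: 0.692
grasp_force: 0.0
clock: 48.4
eef_pos: [431.9, -306.0, 131.2]
orientation: [-1.954, -2.457, -0.0]
contact_force: [-0.4, -0.3, -2.0]
finger_gap: 0.132
grasp_force: 58.4
clock: 49.2
eef_pos: [433.8, -307.6, 346.3]
orientation: [1.95, 2.451, -0.001]
contact_force: [0.3, 0.6, -0.8]
finger_gap: 0.134
grasp_force: 58.6
[ 0.33387065  0.55451076 -0.79961216] [-0.00770997 -0.01207228  0.00958001]
shift [0.1742 0.1595 0.0098] turn [0.006  0.0073 0.1573] yawdeg now 13.0 J6 -0.97
(np.float64(280.7608293362158), np.float64(231.45224214711408))
130 [195 200 198 189 193 190 196 191 200 193 195 192 186 201 143 122 120 118
 122 117 157 195 193 187 196]
140 [188 192 186 196 201 187 193 201 197 193 195 198 195 192 198 195 127 117
 121 124 115 143 203 181 180]
150 [201 189 189 189 186 202 195 195 197 194 199 186 192 189 200 200 193 190
 162 123 115 114 125 165 202]
160 [200 191 193 196 197 202 196 195 189 198 189 198 189 197 192 189 193 195
 198 160 122 121 120 120 171]
170 [19
[... 469 characters left out ...]
  78  76  76  76  75  76  89
 255 254 249 254 195 196 199]
220 [194 188 190 242 234 153 123 126 127 120  75  80  77  78  79  78  78  76
  72 113 255 222 180 189 199]
230 [192 190 240  90 102 104  75  79  76  75  70  76  73  76  75  76  75  74
  78  71  78 195 167 189 200]
240 [188 192  84  90  94  89  75  73  70  71  76  74  71  70  73  76  75  70
  72  73  87  93  90 157 237]
250 [193 199 140 199 127 184 135 132 106  87  90  90  87  87  96  94  93 114
 130 129 126 129 128 127 224]
260 [190 181 136 136 131  94  93  89  39  90  93  89  91  87  88  90  62  88
  94  93 125 127 131 130 189]
270 [199 186  37  39  50  97  90  96  24  86  93  85  92  89  92  87  82  51
  89  93  94  39  43  66 199]
```

```bash
python3 -m crank '0.022 0.02 0.001 0 0 0.02 0;0.044 0.04 0.002 0 0 0.04 0;0.066 0.06 0.003 0 0 0.06 0;0.088 0.08 0.005 0 0 0.08 0;0.11 0.1 0.007 0 0 0.1 0;0.132 0.12 0.01 0 0 0.12 0;0.154 0.14 0.01 0 0 0.14 0;0.174 0.16 0.01 0 0 0.157 0'; python3 -m crank '0 0 0.02 0 0 0 0;0 0 0.045 0 0 0 0;0 0 0.07 0 0 0 0;0 0 0.087 0 0 0 0;0 0 0.087 0 0 0 0;0 0 0.087 0 0 0 0;0 0 0.087 0 0 0 0;0 0 0.087 0 0 0 0'
python3 - <<'E'
from h import *
go([638.6,-97,249],np.radians(4))
E
```

```text
clock: 50.05
eef_pos: [548.5, -99.2, 329.3]
orientation: [-2.14, -2.295, 0.002]
contact_force: [0.1, -1.0, -0.8]
finger_gap: 0.134
grasp_force: 58.7
clock: 50.85
eef_pos: [549.7, -101.1, 245.3]
orientation: [2.141, 2.296, 0.002]
contact_force: [-0.1, 0.0, -0.7]
finger_gap: 0.133
grasp_force: 59.0
shift [-0.0021  0.0889 -0.0035] turn [0.002  0.0007 0.0001] yawdeg now 4.0 J6 -0.38
```

```bash
python3 -m crank '-0.002 0.005 -0.003 0 0 0 0;-0.002 0.02 -0.003 0 0 0 0;-0.002 0.035 -0.003 0 0 0 0;-0.002 0.05 -0.003 0 0 0 0;-0.002 0.065 -0.003 0 0 0 0;-0.002 0.078 -0.003 0 0 0 0;-0.002 0.0885 -0.003 0 0 0 0;-0.002 0.0885 -0.003 0 0 0 0'; python3 -m crank '0 0 0 0 0 0 0;0 0 0 0 0 0 0;0 0 0.006 0 0 0 0;0 0 0.012 0 0 0 0;0 0 0.018 0 0 0 0;0 0 0.022 0 0 0 0;0 0 0.022 0 0 0 0;0 0 0.022 0 0 0 0';python3 -m crank '0 0 0.0005 0 0 0 0;0 0 0.0005 0 0 0 0;0 0 0.001 0 0 0 0;0 0 0.001 0 0 0 0;0 0 0.0015 0 0 0 0;0 0 0.0015 0 0 0 0;0 0 0.002 0 0 0 0;0 0 0.002 0 0 0 0'
```

```text
clock: 51.65
eef_pos: [639.0, -96.7, 247.0]
orientation: [2.142, 2.298, 0.001]
contact_force: [-0.2, 0.0, -1.1]
finger_gap: 0.135
grasp_force: 59.0
clock: 52.45
eef_pos: [637.5, -96.7, 225.0]
orientation: [-2.142, -2.298, 0.0]
contact_force: [0.7, 0.1, -1.9]
finger_gap: 0.134
grasp_force: 59.0
clock: 53.25
eef_pos: [637.9, -96.7, 223.5]
orientation: [2.142, 2.297, 0.001]
contact_force: [-0.1, 0.3, -0.3]
finger_gap: 0.135
grasp_force: 59.1
```

```bash
python3 -m crank '0 0 0.0003 0 0 0 0;0 0 0.0003 0 0 0 0;0 0 0.0006 0 0 0 0;0 0 0.0006 0 0 0 0;0 0 0.0008 0 0 0 0;0 0 0.0008 0 0 0 0;0 0 0.0008 0 0 0 0;0 0 0.0008 0 0 0 0'
```

```text
clock: 54.05
eef_pos: [637.9, -96.7, 223.3]
orientation: [2.142, 2.297, 0.001]
contact_force: [0.1, -0.2, 6.1]
finger_gap: 0.132
grasp_force: 60.1
```

```bash
python3 -m crank '0 0 0 0 0 0 0;0 0 0 0 0 0 0;0 0 0 0 0 0 0;0 0 0 0 0 0 0;0 0 0 0 0 0 0;0 0 0 0 0 0 0;0 0 0 0 0 0 0;0 0 0 0 0 0 0'; python3 -m crank '0 0 -0.001 0 0 0 0;0 0 -0.0015 0 0 0 0;0.005 0 -0.0015 0 0 0 0;0.015 0 -0.0015 0 0 0 0;0.03 0 -0.0015 0 0 0 0;0.045 0 -0.0015 0 0 0 0;0.06 0 -0.0015 0 0 0 0;0.065 0 -0.0015 0 0 0 0';python3 -m crank '0.01 0 0 0 0 0 0;0.02 0 0 0 0 0 0;0.03 0 0 0 0 0 0;0.04 0 0 0 0 0 0;0.042 0 0 0 0 0 0;0.042 0 0 0 0 0 0;0.042 0 0 0 0 0 0;0.042 0 0 0 0 0 0'
```

```text
clock: 54.85
eef_pos: [637.9, -96.7, 223.3]
orientation: [2.141, 2.297, 0.001]
contact_force: [-1.3, 1.3, 5.5]
finger_gap: 0.136
grasp_force: 60.1
clock: 55.65
eef_pos: [632.5, -29.2, 223.9]
orientation: [-2.139, -2.299, -0.001]
contact_force: [0.5, -0.4, -0.8]
finger_gap: 0.133
grasp_force: 59.1
clock: 56.45
eef_pos: [630.0, 9.8, 223.7]
orientation: [-2.143, -2.297, 0.0]
contact_force: [0.1, -0.7, -1.1]
finger_gap: 0.132
grasp_force: 59.1
```

```bash
python3 -m crank '0 0 0 0 0 0 0.1;0 0 0 0 0 0 0.3;0 0 0 0 0 0 0.6;0 0 0 0 0 0 1;0 0 0 0 0 0 1;0 0 0 0 0 0 1;0 0 -0.02 0 0 0 1;0 0 -0.04 0 0 0 1'
python3 -m crank '0 0 -0.04 0 0 0 1;0 0 -0.06 0 0 0 1;0 -0.02 -0.1 0 0 0 1;0 -0.06 -0.1 0 0 0 1;0 -0.1 -0.1 0 0 0 1;0 -0.1 -0.1 0 0 0 1;0 -0.1 -0.1 0 0 0 1;0 -0.1 -0.1 0 0 0 1'
python3 - <<'E'
from h import *
c=snap("wrist","w14");t=snap("top","t14")
# rail bowls: white rings in wrist view
g=c["img"].astype(int)
w9=load("w9")
# tag foot bottom edge & plate in w9 (crop coords /2 +120,+60)
k=lambda u,v:(120+u/2,60+v/2)
d=onz(w9,*k(533,70),0)-onz(w9,*k(388,70),0);print("edge",np.linalg.norm(d),np.degrees(np.arctan2(d[1],d[0])))
print("foot right-bottom,left-bottom",onz(w9,*k(518,70),0),onz(w9,*k(388,70),0))
t0=load("top1");dd=cv2.absdiff(t0["img"],t["img"])[225:255,255:300];print("tag diff",dd.max(), dd.mean())
print(pix(t,[426,14,8]))
go([426,14,235],np.radians(23))
E
```

```text
clock: 57.25
eef_pos: [629.7, 10.2, 263.7]
orientation: [-2.141, -2.297, 0.002]
contact_force: [0.1, -0.2, 0.8]
finger_gap: 0.997
grasp_force: 0.0
clock: 58.05
eef_pos: [531.3, 3.0, 364.0]
orientation: [2.142, 2.297, 0.001]
contact_force: [-0.9, -0.1, 0.1]
finger_gap: 0.998
grasp_force: 0.0
edge 67.18225691633906 22.932638170787012
foot right-bottom,left-bottom [ 4.75814083e+02 -5.89216021e-01  5.68434189e-14] [420.34310557 -24.05832012   0.        ]
tag diff 93 41.23432098765432
(np.float64(275.1720753913636), np.float64(241.4945510965544))
shift [ 0.0183 -0.1044  0.1285] turn [-1.000e-04 -2.000e-04 -3.313e-01] yawdeg now 4.0 J6 -0.2
```

```bash
python3 -m crank '0.003 -0.016 0 0 0 -0.06 1;0.006 -0.032 0.02 0 0 -0.12 1;0.009 -0.048 0.04 0 0 -0.18 1;0.012 -0.064 0.06 0 0 -0.24 1;0.015 -0.08 0.08 0 0 -0.3 1;0.018 -0.098 0.1 0 0 -0.331 1;0.018 -0.098 0.12 0 0 -0.331 1;0.018 -0.098 0.129 0 0 -0.331 1'; python3 -m crank '0 0 0 0 0 0 1;0 0 0 0 0 0 1;0 0 0 0 0 0 1;0 0 0 0 0 0 1;0 0 0 0 0 0 1;0 0 0 0 0 0 1;0 0 0 0 0 0 1;0 0 0 0 0 0 1'
python3 - <<'E'
from h import *
c=snap("wrist","w15");t=snap("top","t15");print(arm.sense()["eef_pos"])
print("pred foot",pix(c,[432,14,8]),"tab",pix(c,[432,14,164]),"bar",pix(c,[432,14,118]))
g=cv2.cvtColor(c["img"],cv2.COLOR_BGR2GRAY)
print("cols",list(range(210,370,5)))
for v in range(140,312,8): print(v,*g[v,210:370:5])
E
```

```text
clock: 58.95
eef_pos: [430.8, 14.3, 233.1]
orientation: [-1.733, -2.617, 0.002]
contact_force: [0.8, -0.6, -0.2]
finger_gap: 0.998
grasp_force: 0.0
clock: 59.75
eef_pos: [431.3, 14.2, 235.0]
orientation: [1.734, 2.619, 0.0]
contact_force: [0.3, 0.1, -0.2]
finger_gap: 0.999
grasp_force: 0.0
[431.31675214  14.18703862 234.93284202]
pred foot (np.float64(281.8335982655586), np.float64(182.64703119294606)) tab (np.float64(282.41470098147136), np.float64(227.4414852438521)) bar (np.float64(282.1758310206516), np.float64(209.0281321634518))
cols [210, 215, 220, 225, 230, 235, 240, 245, 250, 255, 260, 265, 270, 275, 280, 285, 290, 295, 300, 305, 310, 315, 320, 325, 330, 335, 340, 345, 350, 355, 360, 365]
140 121 120 125 122 127 122 119 120 117 126 123 123 121 121 121 120 156 196 200 199 202 186 206 200 206 199 188 201 195 204 197 199
148 126 126 121 120 120 119 120 123 120 120 130 123 124 121 121 115 119 122 117 197 197 197 199 191 200 202 201 200 199 201 205 212
156 123 123 128 123 120 121 121 120 120 122 122 122 122 126 120 125 120 114 120 120 118 121 164 157 201 199 197 207 194 203 197 1
[... 1809 characters left out ...]
 119 113 115 140 199 190 127 114 126 117
276 203 193 197 187 195 195 198 195 180 196 191 197 196 190 195 197 194 201 194 194 193 199 146 110 118 118 122 123 121 119 113 117
284 205 192 195 198 196 201 198 191 196 191 197 202 202 198 192 199 201 189 194 198 202 186 190 201 194 123 122 122 122 121 113 121
292 197 202 194 193 203 191 204 204 194 192 187 193 194 191 189 191 193 197 201 196 192 186 196 195 190 194 195 193 120 115 117 117
300 195 193 200 194 201 199 200 194 197 200 196 203 191 201 199 202 194 191 192 188 203 197 200 184 194 200 200 192 177 120 117 124
308 199 191 186 189 207 201 190 191 200 199 196 194 200 188 200 197 200 202 199 196 200 192 193 193 196 202 198 192 189 183 199 118
```

The tag foot is at pixel (283,185) and its tab at (285,230), as predicted, so it has not moved. I grip it with a 1.5 mm shift.

```bash
python3 -m crank '0 0.0015 0.03 0 0 0 1;0 0.0015 0.055 0 0 0 1;0 0.0015 0.08 0 0 0 1;0 0.0015 0.1 0 0 0 1;0 0.0015 0.111 0 0 0 1;0 0.0015 0.111 0 0 0 1;0 0.0015 0.111 0 0 0 0;0 0.0015 0.111 0 0 0 0' 60; python3 -m crank '0 0 0 0 0 0 0;0 0 0 0 0 0 0;0 0 0 0 0 0 0;0 0 0 0 0 0 0;0 0 0 0 0 0 0;0 0 0 0 0 0 0;0 0 -0.01 0 0 0 0;0 0 -0.02 0 0 0 0'; python3 -m crank '0 0 -0.03 0 0 0 0;0 0 -0.06 0 0 0 0;0 0 -0.09 0 0 0 0;0 0 -0.12 0 0 0 0;0 0 -0.15 0 0 0 0;0 0 -0.18 0 0 0 0;0 0 -0.19 0 0 0 0;0 0 -0.19 0 0 0 0'
python3 - <<'E'
from h import *
s=arm.sense();print(s["contact_force"],s["moment"])
go([490,-250,334],np.radians(4))
t=load("t14")
g=cv2.cvtColor(t["img"],cv2.COLOR_BGR2GRAY)
print("cols",list(range(378,420,2)))
for v in range(138,186,2): print(v,*g[v,378:420:2])
E
```

```text
clock: 60.65
eef_pos: [433.7, 14.7, 124.9]
orientation: [1.733, 2.618, 0.002]
contact_force: [0.4, 0.1, 0.9]
finger_gap: 0.688
grasp_force: 0.0
clock: 61.45
eef_pos: [432.0, 14.9, 144.0]
orientation: [-1.734, -2.618, 0.001]
contact_force: [-0.4, 1.2, -1.5]
finger_gap: 0.131
grasp_force: 58.5
clock: 62.25
eef_pos: [433.2, 14.7, 335.2]
orientation: [1.733, 2.617, 0.002]
contact_force: [0.1, 0.5, -1.4]
finger_gap: 0.13
grasp_force: 58.8
[ 0.09169989  0.46314368 -1.35830988] [-0.03664383  0.04339268 -0.02922798]
shift [-0.2659 -0.051   0.0015] turn [0.003  0.0011 0.3312] yawdeg now 23.0 J6 -0.53
cols [378, 380, 382, 384, 386, 388, 390, 392, 394, 396, 398, 400, 402, 404, 406, 408, 410, 412, 414, 416, 418]
138 130 129 130 127 127 125 125 128 130 130 133 131 130 128 127 127 126 129 126 125 125
140 131 130 129 130 129 129 125 128 131 131 129 131 133 130 127 126 130 130 129 126 126
142 128 127 129 129 127 128 125 127 128 132 132 132 128 127 127 128 131 131 128 126 127
144 129 127 130 128 130 127 131 124 111 122 131 131 127 122 105 113 113 120 128 127 128
146 130 130 133 131 132 129 119 78 68 
[... 935 characters left out ...]
26
170 125 97 118 120 120 120 119 120 99 79 115 117 116 120 126 124 154 121 124 124 126
172 130 97 119 122 121 119 119 120 119 118 119 118 119 123 129 108 102 118 124 126 126
174 127 102 117 123 123 121 121 121 120 120 118 117 118 113 125 112 106 140 131 130 129
176 127 100 113 122 120 119 118 115 116 114 111 110 108 112 124 125 121 123 127 125 127
178 129 115 98 98 103 108 114 114 117 116 114 114 115 126 126 126 126 126 127 127 127
180 129 127 123 124 124 125 127 129 129 127 129 124 125 127 127 126 126 127 126 128 126
182 131 130 125 125 130 130 127 128 128 128 131 124 126 127 131 129 131 128 125 126 127
184 128 128 126 128 129 132 127 127 126 130 130 126 128 128 128 126 131 127 125 127 124
```

```bash
python3 - <<'E'
from h import *
t=load("t14")
a=onz(t,408.7,147.5,174);b=onz(t,409,153,166);c=onz(t,410.3,170,166);e=onz(t,410.3,172.5,180);print("upright",a,"rod",b,c,"tip",e)
d=b-c;print(np.degrees(np.arctan2(d[1],d[0])))
go([530,-290,334],np.radians(4))
E
```

```text
upright [ 654.67110925 -332.40412646  174.        ] rod [ 642.39573379 -335.1267917   166.        ] [ 598.39546584 -336.59336712  166.        ] tip [ 589.32693303 -331.83383627  180.        ]
1.9090221289042675
shift [-0.3183 -0.0298  0.0016] turn [0.003  0.0011 0.3312] yawdeg now 23.0 J6 -0.53
```

```bash
python3 -m crank '-0.04 -0.004 0 0 0 0.05 0;-0.08 -0.008 0 0 0 0.1 0;-0.12 -0.012 0 0 0 0.15 0;-0.16 -0.016 0 0 0 0.2 0;-0.2 -0.02 0 0 0 0.25 0;-0.24 -0.023 0 0 0 0.3 0;-0.28 -0.026 0 0 0 0.331 0;-0.318 -0.03 0 0 0 0.331 0'; python3 -m crank '0 0 0 0 0 0 0;0 0 0 0 0 0 0;0 0 0 0 0 0 0;0 0 0 0 0 0 0;0 0 0 0 0 0 0;0 0 0 0 0 0 0;0 0 0 0 0 0 0;0 0 0 0 0 0 0'
python3 - <<'E'
from h import *
c=snap("wrist","w16");print(arm.sense()["eef_pos"])
u0,v0=pix(c,[590,-334,170]);u1,v1=pix(c,[648,-333,170]);print(u0,v0,u1,v1)
g=cv2.cvtColor(c["img"],cv2.COLOR_BGR2GRAY)
U=range(int(u0)-30,int(u1)+30,5);print("cols",*U)
for v in range(int(min(v0,v1))-32,int(max(v0,v1))+36,4): print(v,*g[v,U.start:U.stop:5])
# held tag: predicted foot corners
p=arm.sense()["eef_pos"];print("foot",pix(c,[p[0]-30,p[1],p[2]-124]),pix(c,[p[0]+30,p[1],p[2]-124]))
E
```

```text
clock: 63.05
eef_pos: [528.8, -291.0, 331.1]
orientation: [-2.14, -2.294, 0.001]
contact_force: [0.1, 0.5, -1.8]
finger_gap: 0.133
grasp_force: 58.7
clock: 63.85
eef_pos: [529.2, -289.5, 334.1]
orientation: [2.142, 2.298, 0.0]
contact_force: [-0.2, -0.7, -0.8]
finger_gap: 0.134
grasp_force: 58.7
[ 529.23089396 -289.54897494  334.01203643]
344.5920770990126 247.6470549435748 408.2603525482725 250.79783088001764
cols 314 319 324 329 334 339 344 349 354 359 364 369 374 379 384 389 394 399 404 409 414 419 424 429 434
215 156 147 201 194 190 136 183 166 113 114 112 97 66 69 74 68 107 108 105 123 121 122 116 118 120
219 148 143 204 199 197 124 181 184 121 113 111 111 75 67 67 71 70 106 109 119 121 116 120 123 116
223 141 137 194 183 194 155 181 179 181 180 121 108 109 58 65 71 75 74 94 114 125 119 126 122 124
227 149 144 199 192 194 160 181 179 179 181 166 112 108 98 66 64 73 77 70 120 120 118 124 120 196
231 145 136 194 188 197 168 185 184 182 180 177 106 108 105 74 68 64 70 69 73 123 124 124 195 197
235 150 142 199 196 193 191 199 184 200 193 188 172 112 120 104 65 67 69 67 75 75 130 190
[... 652 characters left out ...]
 193 192 188 187 201 188 202 193 200 191 202 126 118 116 184 195
267 198 200 195 198 192 192 198 194 194 194 199 196 204 194 189 192 206 189 193 200 191 197 199 188 201
271 58 21 41 199 194 193 191 193 200 205 194 195 190 195 201 200 200 194 188 195 197 189 187 189 196
275 85 22 21 54 187 190 197 192 197 200 193 198 187 203 195 196 197 192 193 196 198 188 193 193 200
279 91 28 25 21 197 202 204 187 194 199 191 201 199 203 197 199 195 199 203 193 193 195 195 189 195
283 96 15 34 19 194 186 192 187 192 183 191 196 201 201 196 200 185 195 187 192 196 188 188 199 189
foot (np.float64(241.7304290478475), np.float64(203.53232215198733)) (np.float64(320.2161846540624), np.float64(208.858274207089))
```

```bash
python3 - <<'E'
from h import *
c=load("w16");t=load("t14")
A=onz(c,359,251.5,167);B=onz(c,404,253.5,167);U=onz(c,422.5,256,174);T=onz(c,343,252.5,178);N=onz(c,412.5,254,170)
print(A,B,"upright",U,"tip end",T,"near face",N)
d=B-A;print("yaw",np.degrees(np.arctan2(d[1],d[0])),"yaw2",np.degrees(np.arctan2(*(U-A)[[1,0]])))
print("height check",tri((c,422.5,256),(t,408.7,147.5)))
E
```

```text
[ 604.25346818 -337.89497821  167.        ] [ 645.73128799 -336.96418796  167.        ] upright [ 659.9885901  -335.62435251  174.        ] tip end [ 587.42371156 -335.75909952  178.        ] near face [ 652.3555407  -335.80928759  170.        ]
yaw 1.285540176739491 yaw2 2.332916161440877
height check (array([ 647.23255863, -324.05700736,  202.87418371]), np.float64(0.8579025946262496))
```

```bash
python3 - <<'E'
from h import *
c=load("w16");s=load("s10")
u,v=pix(s,[660,-336,174]);u,v=int(u),int(v);print(u,v)
g=cv2.cvtColor(s["img"],cv2.COLOR_BGR2GRAY)
for r in range(v-10,v+14,2): print(r,*g[r,u-30:u+14:2])
go([535,-339.5,206],np.radians(1.7))
E
```

```text
397 250
240 119 118 121 122 121 119 119 119 121 117 121 118 119 119 119 119 121 119 119 117 117 120
242 121 121 121 120 116 119 119 120 118 120 118 120 119 121 118 120 119 119 119 119 120 120
244 121 120 119 119 118 118 121 118 120 120 121 121 120 120 120 120 117 119 119 120 120 122
246 120 118 117 118 118 117 120 119 117 118 119 119 119 117 118 119 119 118 119 120 121 119
248 118 120 118 117 118 119 118 119 118 119 118 119 115 116 116 115 117 119 118 117 121 116
250 108 116 118 115 117 121 118 119 118 117 116 116 107 107 111 110 114 119 117 117 119 117
252 82 103 113 116 115 116 117 117 117 119 121 124 113 98 102 96 94 112 117 115 118 115
254 113 98 105 119 118 121 124 127 131 131 130 128 119 86 69 63 70 108 117 116 117 117
256 112 97 101 127 131 133 132 125 118 111 105 102 76 60 58 56 78 112 117 118 115 118
258 72 86 120 123 113 107 105 101 107 110 115 109 64 55 55 55 81 116 117 119 119 118
260 65 75 82 78 80 94 112 114 115 118 119 108 61 54 57 56 89 115 117 117 119 117
262 91 86 83 71 74 87 112 116 116 116 119 104 57 56 56 62 96 115 116 119 121 119
shift [-0.0502  0.0022  0.128 ] turn [0.0002 0.     0.0405] yawdeg now 4.0 J6 -0.69
```

```bash
python3 -m crank '-0.012 0.001 0.02 0 0 0.01 0;-0.025 0.002 0.04 0 0 0.02 0;-0.04 0.002 0.06 0 0 0.03 0;-0.05 0.002 0.08 0 0 0.04 0;-0.05 0.002 0.1 0 0 0.04 0;-0.05 0.002 0.12 0 0 0.04 0;-0.05 0.002 0.128 0 0 0.04 0;-0.05 0.002 0.128 0 0 0.04 0'
python3 - <<'E'
from h import *
c=snap("wrist","w17");print(arm.sense()["eef_pos"])
print("rod pred",pix(c,[604,-337.9,170]),pix(c,[646,-337,170]),"tip",pix(c,[588,-337.5,178]))
g=cv2.cvtColor(c["img"],cv2.COLOR_BGR2GRAY)
U=range(325,500,7);print("cols",*U)
for v in range(205,300,4): print(v,*g[v,U.start:U.stop:7])
print("tab/eye plane centre",pix(c,[*(arm.sense()["eef_pos"][:2]+[5,0]),186]))
go([613,-337.5,206],np.radians(1.7))
E
```

```text
clock: 64.7
eef_pos: [534.1, -339.0, 204.6]
orientation: [-2.186, -2.252, 0.0]
contact_force: [-0.7, 0.2, -1.3]
finger_gap: 0.13
grasp_force: 58.7
[ 534.76083392 -339.45826635  205.8698994 ]
rod pred (np.float64(414.3784719051163), np.float64(249.16831676128947)) (np.float64(494.44190451957536), np.float64(249.83290026152918)) tip (np.float64(388.3566789196315), np.float64(253.14576385634376))
cols 325 332 339 346 353 360 367 374 381 388 395 402 409 416 423 430 437 444 451 458 465 472 479 486 493
205 118 127 127 131 122 94 116 112 110 111 112 111 111 103 64 64 67 69 74 76 73 91 131 120 124
209 123 125 128 122 123 87 115 116 114 114 117 114 115 105 87 67 68 67 66 70 69 79 85 127 126
213 125 119 119 118 124 83 116 116 117 110 112 110 111 109 112 77 63 64 73 70 75 73 74 69 119
217 115 127 131 115 121 76 116 111 114 113 115 111 111 109 109 108 67 61 63 70 67 70 74 72 66
221 128 120 119 123 119 87 112 116 116 116 113 113 110 114 107 114 110 64 64 63 65 66 66 73 71
225 176 124 118 122 119 124 118 121 121 126 122 123 117 125 122 128 129 125 67 66 66 64 68 63 73
229 202 198 121 127 122 117 1
[... 1287 characters left out ...]
 194 191 202 209
281 36 143 190 198 196 206 191 205 201 199 181 118 120 122 122 191 200 202 203 195 206 198 201 200 195
285 42 61 204 200 199 199 202 205 198 199 198 211 202 120 170 198 200 201 200 200 206 205 196 198 201
289 23 22 196 197 200 201 197 195 202 198 204 197 204 206 196 199 197 196 202 201 198 191 201 199 188
293 31 24 207 194 198 190 197 190 191 199 188 198 193 205 209 196 206 201 195 202 200 199 191 206 200
297 30 23 204 193 201 195 195 197 197 195 201 199 203 200 207 208 210 191 200 206 197 200 189 189 203
tab/eye plane centre (np.float64(292.75355526445884), np.float64(260.16131020620423))
shift [-0.0004  0.0783 -0.0001] turn [-0.0002 -0.0003  0.0004] yawdeg now 1.7 J6 -0.71
```

```bash
python3 -m crank '0 0.01 0 0 0 0 0;0 0.02 0 0 0 0 0;0 0.03 0 0 0 0 0;0 0.04 0 0 0 0 0;0 0.05 0 0 0 0 0;0 0.06 0 0 0 0 0;0 0.07 0 0 0 0 0;0 0.076 0 0 0 0 0'
python3 - <<'E'
from h import *
c=snap("wrist","w18");s=arm.sense();p=s["eef_pos"];print(p,s["contact_force"])
g=cv2.cvtColor(c["img"],cv2.COLOR_BGR2GRAY)
print("rod",pix(c,[604,-337.9,170]),pix(c,[646,-337,170]),"topbar ends",pix(c,[p[0],p[1]+25,p[2]-6]),pix(c,[p[0],p[1]-25,p[2]-6]),"foot",pix(c,[p[0]+30,p[1]+28,p[2]-116]),pix(c,[p[0]-30,p[1]+28,p[2]-116]))
U=range(205,375,7);print("cols",*U)
for v in range(130,275,6): print(v,*g[v,U.start:U.stop:7])
E
```

```text
clock: 65.55
eef_pos: [611.8, -337.1, 205.6]
orientation: [-2.187, -2.255, -0.0]
contact_force: [0.6, -0.1, -1.1]
finger_gap: 0.128
grasp_force: 58.8
[ 612.51096648 -337.06470912  205.51750681] [ 1.7344905   0.16078298 -1.02068415]
rod (np.float64(266.14176020233685), np.float64(247.70808220340112)) (np.float64(345.78211522056273), np.float64(248.34406339190537)) topbar ends (np.float64(284.3671454568172), np.float64(215.89815342662757)) (np.float64(280.8902131655363), np.float64(319.1587550792633)) foot (np.float64(324.6996303101048), np.float64(172.42962704350464)) (np.float64(241.49356977606234), np.float64(169.93598814145304))
cols 205 212 219 226 233 240 247 254 261 268 275 282 289 296 303 310 317 324 331 338 345 352 359 366 373
130 199 207 204 126 123 118 120 126 127 122 125 129 125 120 193 200 192 198 204 209 211 197 210 201 209
136 206 207 189 125 124 121 120 121 124 119 120 126 126 126 201 208 210 201 203 202 200 200 206 208 204
142 206 203 199 117 126 125 124 121 124 128 130 123 122 207 212 204 207 200 200 202 197 205 211 207 203
148 199 204 207 211 125 125 127 123 128 131 
[... 1465 characters left out ...]
3 72
238 247 242 193 204 204 200 186 187 191 132 237 240 240 119 110 111 112 125 119 113 102 99 106 115 115
244 197 205 204 206 197 95 101 150 153 147 235 239 238 155 153 157 154 154 156 153 154 156 110 117 116
250 199 200 212 194 135 138 117 148 150 148 236 158 155 144 148 147 147 139 144 139 142 144 109 118 113
256 208 201 201 197 144 143 200 201 204 182 93 93 91 204 195 206 198 201 209 198 204 191 115 115 114
262 208 166 208 205 214 207 196 102 101 71 94 94 93 28 95 97 198 200 199 204 203 199 110 126 107
268 231 227 208 206 200 188 202 100 100 92 90 97 98 42 98 99 198 212 200 208 202 204 211 203 210
274 198 198 196 198 125 24 37 95 84 93 89 95 97 59 99 92 31 33 199 204 204 202 205 197 199
```

The rod shows on both sides of the tag's top bar, from the tip (cols 236-250) to the upright (col 356), so it passes through the eye. The tag sits 3-4 mm to -y, so I centre it and lower.

```bash
python3 -m crank '0.0035 0 0 0 0 0 0;0.0035 0 0.004 0 0 0 0;0.0035 0 0.009 0 0 0 0;0.0035 0 0.014 0 0 0 0;0.0035 0 0.018 0 0 0 0;0.0035 0 0.019 0 0 0 0;0.0035 0 0.019 0 0 0 0;0.0035 0 0.019 0 0 0 0'; python3 -m crank '0 0 0.0005 0 0 0 0;0 0 0.0005 0 0 0 0;0 0 0.001 0 0 0 0;0 0 0.001 0 0 0 0;0 0 0.0015 0 0 0 0;0 0 0.0015 0 0 0 0;0 0 0.0018 0 0 0 0;0 0 0.0018 0 0 0 0'
```

```text
clock: 66.4
eef_pos: [610.7, -333.8, 187.0]
orientation: [2.188, 2.254, 0.0]
contact_force: [0.1, -0.6, -1.2]
finger_gap: 0.132
grasp_force: 58.8
clock: 67.2
eef_pos: [610.6, -333.7, 185.0]
orientation: [-2.188, -2.254, -0.0]
contact_force: [0.0, -0.0, -1.9]
finger_gap: 0.136
grasp_force: 58.8
```

```bash
python3 -m crank '0 0 0.0003 0 0 0 0;0 0 0.0006 0 0 0 0;0 0 0.0006 0 0 0 0;0 0 0.001 0 0 0 0;0 0 0.001 0 0 0 0;0 0 0.001 0 0 0 0;0 0 0.001 0 0 0 0;0 0 0.001 0 0 0 0'
```

```text
clock: 68.0
eef_pos: [610.6, -333.7, 184.3]
orientation: [2.188, 2.254, 0.0]
contact_force: [-0.3, 0.7, 0.3]
finger_gap: 0.131
grasp_force: 59.0
```

```bash
python3 -m crank '0 0 0.0003 0 0 0 0;0 0 0.0003 0 0 0 0;0 0 0.0005 0 0 0 0;0 0 0.0005 0 0 0 0;0 0 0.0005 0 0 0 0;0 0 0.0005 0 0 0 0;0 0 0.0005 0 0 0 0;0 0 0.0005 0 0 0 0'
```

```text
clock: 68.8
eef_pos: [610.6, -333.7, 184.1]
orientation: [2.187, 2.254, 0.0]
contact_force: [-1.6, 0.9, 5.8]
finger_gap: 0.134
grasp_force: 59.7
```

```bash
python3 -m crank '0 0 0 0 0 0 0;0 0 0 0 0 0 0;0 0 0 0 0 0 0;0 0 0 0 0 0 0;0 0 0 0 0 0 0;0 0 0 0 0 0 0;0 0 0 0 0 0 0;0 0 0 0 0 0 0'; python3 -m crank '0 0 -0.0005 0 0 0 0;0 0 -0.0008 0 0 0 0;0 0 -0.0008 0 0 0 0;0 0 -0.0008 0 0 0 0.05;0 0 -0.0008 0 0 0 0.15;0 0 -0.0008 0 0 0 0.3;0 0 -0.0008 0 0 0 0.5;0 0 -0.0008 0 0 0 0.6'; python3 -m crank '0 0 0 0 0 0 0.8;0 0 0 0 0 0 1;0 0 0 0 0 0 1;0 0 0 0 0 0 1;0 0 -0.02 0 0 0 1;0 0 -0.04 0 0 0 1;0 0 -0.06 0 0 0 1;0 0 -0.08 0 0 0 1'; python3 -m crank '0 0 -0.03 0 0 0 1;0 0 -0.06 0 0 0 1;0 -0.02 -0.08 0 0 0 1;0 -0.05 -0.08 0 0 0 1;0 -0.08 -0.08 0 0 0 1;0 -0.08 -0.08 0 0 0 1;0 -0.08 -0.08 0 0 0 1;0 -0.08 -0.08 0 0 0 1'
python3 - <<'E'
from h import *
c=snap("wrist","w19");s=snap("side","s19");p=arm.sense()["eef_pos"];print(p)
g=cv2.cvtColor(c["img"],cv2.COLOR_BGR2GRAY)
print("tag tab top",pix(c,[611,-337.5,224]),"foot",pix(c,[611,-337.5,68]))
u,v=map(int,pix(c,[611,-337.5,224]))
U=range(u-60,u+61,6);print("cols",*U)
for r in range(v-80,min(v+50,419),6): print(r,*g[r,U.start:U.stop:6])
t=snap("top","t19")
# rings of hanging bowls (bright, low-saturation) in top & side views at predicted rim points
h=cv2.cvtColor(s["img"],cv2.COLOR_BGR2GRAY)
for n,x,y,b,H in (("a",615.4,221,76,88),("b",620.5,143.6,88,76),("c",625.6,70.6,100,64),("d",629.8,10,112,52)):
    print(n,*(f"z{z}:{h[int(round(pix(s,[x,y,z])[1])),int(round(pix(s,[x,y,z])[0]))]}" for z in (b-25,b+5,b+H//2,b+H-6)),[int(q) for q in pix(s,[x,y,b+H/2])])
E
```

```text
clock: 69.6
eef_pos: [610.6, -333.7, 184.1]
orientation: [2.187, 2.254, 0.0]
contact_force: [-1.5, 1.5, 5.6]
finger_gap: 0.131
grasp_force: 59.7
clock: 70.4
eef_pos: [610.6, -333.7, 184.0]
orientation: [-2.188, -2.254, -0.0]
contact_force: [0.5, 0.4, -0.6]
finger_gap: 0.596
grasp_force: 0.0
clock: 71.2
eef_pos: [610.5, -333.6, 265.2]
orientation: [2.188, 2.254, 0.0]
contact_force: [-0.3, -0.0, 0.4]
finger_gap: 0.998
grasp_force: 0.0
clock: 72.0
eef_pos: [531.4, -336.1, 344.3]
orientation: [2.187, 2.254, 0.001]
contact_force: [-0.2, -0.2, 0.2]
finger_gap: 1.0
grasp_force: 0.0
[ 531.54557441 -336.05663847  343.90795847]
tag tab top (np.float64(386.1395006836388), np.float64(212.16315685362432)) foot (np.float64(348.7284335961462), np.float64(177.9540648680961))
cols 326 332 338 344 350 356 362 368 374 380 386 392 398 404 410 416 422 428 434 440 446
132 175 172 166 174 165 174 175 174 170 172 104 100 104 123 175 166 172 176 174 167 173
138 168 172 171 175 170 178 170 181 167 169 166 100 106 103 122 177 178 183 174 172 173
144 172 174 172 116 118 125 130 131 114 120 123 132 93 83 99 108 
[... 1105 characters left out ...]
72 173 169 172 169 166 171 173 101 103 104 105 109 101 100 102 109 175 167 170 166
234 171 171 172 175 168 167 174 171 175 104 107 104 106 102 105 103 173 172 169 170 171
240 170 173 169 168 175 171 174 168 170 166 127 102 104 104 106 172 171 175 167 168 174
246 176 168 172 173 163 173 171 172 177 178 172 168 164 125 163 167 171 171 175 163 171
252 170 168 170 170 166 174 170 181 176 173 178 177 178 171 169 167 177 167 166 172 168
258 165 173 173 176 169 173 169 167 166 173 175 177 174 175 164 173 170 176 169 171 171
a z51:87 z81:103 z120:153 z158:74 [301, 162]
b z63:70 z93:101 z126:100 z158:42 [311, 172]
c z75:73 z105:79 z132:21 z158:22 [320, 181]
d z87:44 z117:97 z138:77 z158:97 [329, 189]
```

```bash
python3 -m crank '0.01 -0.03 0 0 0 0 1;0.03 -0.06 0 0 0 0 1;0.05 -0.09 0 0 0 0 1;0.07 -0.12 0 0 0 0 1;0.09 -0.15 0 0 0 0 1;0.1 -0.17 0 0 0 0 1;0.1 -0.17 0 0 0 0 1;0.1 -0.17 0 0 0 0 1'
python3 - <<'E'
from h import *
print(arm.sense()["eef_pos"])
t=snap("top","t20");s=snap("side","s20");s10=load("s10");t10=load("t10")
g=cv2.cvtColor(t["img"],cv2.COLOR_BGR2GRAY)
for n,x,y in (("a",615.4,221),("b",620.5,143.6),("c",625.6,70.6),("d",629.8,10)):
    u,v=pix(t,[x,y,164]);m=(g[int(v)-14:int(v)+15,int(u)-14:int(u)+15]>165);r,c=np.nonzero(m)
    print(n,"pred",round(u),round(v),"bright",m.sum(),"extent u",c.min()+int(u)-14,c.max()+int(u)-14,"v",r.min()+int(v)-14,r.max()+int(v)-14)
h=cv2.cvtColor(s["img"],cv2.COLOR_BGR2GRAY)
for y in range(150,215,5): print(y,*h[y,285:350:3])
u,v=map(int,pix(s,[611,-337.5,150]));print("tag side",u,v)
for y in range(v-40,v+50,6): print(y,*h[y,u-24:u+40:3])
E
```

```text
clock: 72.95
eef_pos: [358.4, -241.5, 344.7]
orientation: [2.186, 2.253, 0.001]
contact_force: [0.3, -0.4, -0.6]
finger_gap: 1.0
grasp_force: 0.0
[ 358.4267917  -241.51597572  344.71109404]
a pred 192 168 bright 186 extent u 177 205 v 155 181
b pred 222 165 bright 160 extent u 207 235 v 155 177
c pred 250 163 bright 140 extent u 236 264 v 152 173
d pred 274 161 bright 118 extent u 260 288 v 150 170
150 42 123 156 96 75 55 78 131 95 128 121 80 80 91 109 134 133 123 125 124 126 126
155 69 123 115 133 134 139 126 83 97 100 116 128 84 91 101 83 85 124 124 124 124 122
160 49 72 97 91 93 111 133 76 62 55 133 119 107 120 83 81 89 124 124 123 123 120
165 40 41 79 102 102 102 128 143 133 127 80 103 108 116 124 86 88 124 125 124 123 125
170 38 35 83 102 102 97 99 97 95 121 80 75 78 138 102 108 130 84 118 121 123 122
175 95 108 105 88 88 92 103 107 100 134 142 118 92 80 101 105 113 134 107 122 120 123
180 124 119 95 63 83 101 103 105 103 96 102 98 96 77 78 55 69 79 121 139 121 121
185 116 116 103 76 77 92 103 98 88 99 103 96 123 127 131 137 128 101 116 111 138 132
190 98 91 78 74 69 51 45 44 44
[... 932 characters left out ...]
58 60 112 121 119 121 122 122
265 113 113 109 97 86 85 84 102 114 74 91 122 115 53 61 66 120 121 124 122 122 121
271 120 122 124 122 122 113 109 91 103 78 103 120 103 57 60 82 120 123 124 122 121 120
277 125 122 125 123 121 111 114 97 93 78 116 124 87 56 59 100 124 123 123 125 125 124
283 122 122 123 124 127 107 108 101 107 83 122 122 65 58 62 116 125 125 125 126 126 125
289 90 114 135 149 147 147 117 106 99 89 100 104 52 58 69 123 126 126 127 125 126 126
295 74 78 83 118 145 148 146 136 88 85 93 97 83 58 84 114 119 125 126 127 127 127
301 78 114 127 124 109 136 119 100 84 76 71 60 55 56 87 92 92 97 124 124 126 124
307 121 126 122 115 81 67 66 68 70 72 68 68 62 64 68 89 97 104 106 99 122 128
```

```bash
python3 -c "
from workcell import arm
print(arm.hand_in())"
```

```text
the job is handed in; nothing more can be done
None
```

I hung bowls a, b, c and d over the tray in that order, then the tag frame on the hook post; each was tugged with about 5.5–6 N and released, and the job was handed in at about 73 s.

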